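# Set the stop and line up sleeves on a straightedge

## Task

Set the stop for a row of sleeves to be checked: swing its clamp lever open, slide the stop block along the plate until its front face stands on the scribed line, then swing the lever fully back to lock it. Next lay the steel straightedge flat on the plate, flush against the block's front face and about centred on it, and stand every brass sleeve upright on the plate along the straightedge's near side, each touching it and none beyond its ends. Leave the other things on the bench alone.

Things in the scene. Friction and masses are not known exactly. Their poses are not given: they have to be found in the camera images.
- plate: steel inspection plate fixed on the table, 300 (x) by 280 (y), 10 thick, with two dark flush slots along x; origin at the centre of its underside, its x axis pointing away from the robot. The stop block slides on it along the plate's x, its top is 10 above the table
- stop_block (a joint): slide of the stop block, m; 0 nearest the robot, 0.11 at the far stop; grows away from the robot along the plate's x. Always stiff, about 15 N to move it, and it stays where left
- block_face (a point): stop block: aluminium, 60 deep (x), 160 wide (y), 22 tall, standing on the plate top. This point is the middle of the bottom edge of its front (near) face, at plate-top height; axes as the plate's: x away from the robot and at right angles to the face, y along the face to the left, z up. The block reaches from x 0 to 60 and y -80 to 80 of this frame
- post_top (a point): top centre of the upright steel post on the stop block for sliding it: diameter 18, 38 tall above the block's top (60 above the plate top); 30 behind the face and 40 right of the middle
- clamp_lever (a joint): clamp lever on top of the block, rad: 0 = locked, arm pointing left (+y of the block) along the face; 1.5 = fully open, arm pointing away from the robot (+x of the block). It swings level, clockwise from above to open, stays where left and turns easily (about 0.6 N at the handle)
- lever_handle (a point): top centre of the lever's upright black handle: diameter 16, 36 tall; 50 from the pivot; its top is 68 above the plate top, its bottom end 10 above the block's top. In the locked place it overhangs the block's left end by 15
- lever_pivot (a point): lever's pivot, top of its hub, 42 above the plate top; 30 behind the face, 45 left of the middle of the block
- mark (a point): the scribed line: two thin black strokes, each 50 long, flat on the plate top, running along y one on each side of the block. This point is midway between them at plate-top height; axes as the plate's. The block's front face must stand on it, that is block_face at x = 0 of this frame
- straightedge: steel straightedge lying on the table at the robot's left: a flat bar 240 long (its own y), 30 wide (x), 10 thick, with a black grip ridge upright along the middle of its top, 12 wide (x), 100 long (y), up to 48 above the underside; about 0.5 kg; origin at the centre of its underside. Both long edges are alike, either may go to the block
- sleeve_a: brass compression sleeve, a plain ring of outer diameter 34, bore 22, height 22, about 100 g, standing on the table at the robot's right; origin at the centre of its underside, z along its bore. Three or four sleeves are there; an absent one reads None
- sleeve_b: brass compression sleeve, a plain ring of outer diameter 34, bore 22, height 22, about 100 g, standing on the table at the robot's right; origin at the centre of its underside, z along its bore. Three or four sleeves are there; an absent one reads None
- sleeve_c: brass compression sleeve, a plain ring of outer diameter 34, bore 22, height 22, about 100 g, standing on the table at the robot's right; origin at the centre of its underside, z along its bore. Three or four sleeves are there; an absent one reads None
- sleeve_d: brass compression sleeve, a plain ring of outer diameter 34, bore 22, height 22, about 100 g, standing on the table at the robot's right; origin at the centre of its underside, z along its bore. Three or four sleeves are there; an absent one reads None
- stopper: bystander: black rubber test stopper, tapered, 30 to 40 across, 34 tall; origin under its centre
- valve_handle: bystander: heavy brass gate valve handwheel lying flat, 91 across, 18 tall; origin under its centre
- bracket: bystander: grey zinc L bracket, 50 by 40 foot, 45 tall; origin under the foot's centre
- depth_gauge: bystander: steel depth gauge lying flat, 100 cross bar and 140 blade, 20 tall at most; origin under the cross bar's centre
There are look-alikes about, which are no part of the job. Leave any blue or red look-alike of the sleeve_b alone.

How it is judged:
By the outcome, as a careful person would: the job done as asked, in the order asked, and still so for the second after the job is handed in, with the robot touching nothing.
Of sleeve_a, sleeve_b, sleeve_c, sleeve_d only 3 to 4 are there at a start; the rules pass over those that are not, and their reading is None.
At some moment in a run one of sleeve_a, sleeve_b, sleeve_c, sleeve_d may be knocked a few centimetres aside while the robot is not near it.
Once in a run the grip may slacken for a moment while it holds something.
It also fails if it takes over 210 s, if anything falls off the work surface, if the arm or the gripper's body presses on something with over 40 N, if the wrist force passes 120 N, or if a joint passes its speed limit or range.

## Robot

A 6-joint arm with a two-finger parallel gripper is mounted at the origin on the work surface. World frame = base frame: x ahead of the robot, y to its left, z up, the work surface at z = 0. Lengths are in mm, angles in rad, forces in N, time in s.
With the tool pointing down it reaches from about 150 to 775 mm from the base axis. Payload 6.1 kg.
Tool frame: the origin (TCP) lies midway between the tips of the shut fingers; the grasp point (between the pads) lies 19 mm behind it; z points along the fingers, y is the line along which they close (so a half turn about z gives the same grasp; the last joint's range is limited). The gripper opens to 85 mm and grips with 20 to 120 N. Pads are 22 mm wide; open, the fingers measure 114 mm over their backs; the gripper's body (76 mm by 85 mm) begins 54 mm behind the grasp point. The pads swing forward as they close: fully open they stand 13 mm farther back than shut.
Start: joints at [-1.164, 0.126, -0.04, 1.405, 0, 1.571], TCP at [207.72, -482.142, 206.195] pointing down, gripper open.
Joint ranges: [-2.72, 2.72], [-0.95, 1.95], [-1.27, 1.35], [-1.78, 2.02], [-1.46, 1.47], [-3.14, 3.14]. Speed limits (rad/s): [2.39, 2.39, 3.01, 3.14, 3.14, 3.14].

## Interface

Orientations are given as a rotation vector (axis times angle).
In Python, from bench import status, optics, r gives the robot as it stands.
- The arm moves only by the tool servo_tool, never from a script. Its arguments are lists of equal length, an entry for each row: "travel": the shift along the tool's x, y, z in cm, a list of three; "rot": the turn, a rotation vector about the tool's x, y, z in degrees, a list of three; "gripper": the finger opening in cm, from 0 to 8.54. In form: {"travel": [[x, y, z], ...], "rot": [[ax, ay, az], ...], "gripper": [gripper, ...]}. A call has 1 to 10 rows; each row shifts and turns the commanded pose from where the row before left it, along the tool's axes as they then stand; what a row does not reach is not made up. A row lasts 1/12 s, in which the tool goes at most 41.7 mm and 7.16 degrees, less where a joint would pass 70% of its speed; a pose out of reach is approached as far as the arm can. A call with a gripper value outside its range is refused whole. The fingers move at their own pace and stop on an object; the grip force is fixed at half the most. Time passes only in rows, so rows that do not move let the fingers close. It gives the time, the measured TCP pose, the force, the opening and the grip force at its end, in the units of the state.
- status.sense(): the state, without advancing time (a new reading comes with each control period).
- optics.snapshot(name): name is "scene" or "top"; returns a dict with "image" (384x512x3 uint8, blue, green, red), "depth" (384x512 float32, mm along the optical axis (not along the pixel's ray), 0 where there is no reading), "camera_matrix" (3x3 intrinsics, pixels), "rvec" (rotation vector, rad) and "tvec" (3), from world to camera coordinates, as OpenCV has them. Camera axes: x right, y down, z forward; pixel columns grow to the right and rows downward; lengths in mm; the calibration is good to about 2 mm. A picture is of the moment at which its call begins.
- r.job_done(): hands the job in; it is judged then, once.
The state is a dict: "clock": time; "joints": joint angles; "qvel": joint speeds; "joint_torque": joint torques, N m; "position": TCP position; "tool_rot": TCP orientation; "force": force on the tool from outside, world axes, zero at the start; "moment": the same for the moment, N m; "width": opening from 0.0 (shut) to 1.0 (fully open); "finger_force": force on a finger pad.
Only numpy, scipy, OpenCV 4.12 (cv2) and the standard library are available. Lean on these libraries where they do the work, as an engineer would, in place of code of your own. Each camera call takes 0.05 s, during which the arm holds its last target. There are 200 camera calls.

## Working session

There is one attempt and no reset: what is moved stays moved. The work goes in short steps, Python scripts to look and compute and a tool call to move; the robot and the scene stay as the last step left them, time stands still between calls to the robot, and variables do not carry over. Pictures are saved under pics/ and viewed, at most 14 in all, crops included, and the job is handed in when it is done.

Besides the shell and the picture viewer there is one more tool, called after "Emit:" as name(argument=value, ...), one argument or row to a line, values as JSON. servo_tool: Moves the arm, as the interface text tells. Its arguments: {"type":"object","properties":{"travel":{"type":"array","items":{"type":"array","items":{"type":"number"}}},"rot":{"type":"array","items":{"type":"array","items":{"type":"number"}}},"gripper":{"type":"array","items":{"type":"number"}}},"required":["travel","rot","gripper"]}

```bash
ls; mkdir -p pics; cat > h.py <<'E'
import numpy as np, cv2
from bench import status, optics, r
def snap(n):
    s=optics.snapshot(n); R,_=cv2.Rodrigues(np.array(s['rvec'],float)); s['R']=R; s['t']=np.array(s['tvec'],float).ravel(); s['K']=np.array(s['camera_matrix'],float); return s
def ray(s,uv,z):
    uv=np.atleast_2d(np.array(uv,float)); d=np.c_[uv,np.ones(len(uv))]@np.linalg.inv(s['K']).T@s['R']; c=-s['R'].T@s['t']
    return c+d*((z-c[2])/d[:,2])[:,None]
def proj(s,p):
    q=np.atleast_2d(p)@s['R'].T+s['t']; q=q@s['K'].T; return q[:,:2]/q[:,2:]
def cloud(s):
    h,w=s['depth'].shape; u,v=np.meshgrid(np.arange(w),np.arange(h)); D=s['depth'].astype(float)
    c=np.stack([u,v,np.ones_like(u)],-1)@np.linalg.inv(s['K']).T*D[...,None]
    P=(c-s['t'])@s['R']; P[D==0]=np.nan; return P
def big(s,f,box=None,k=None):
    im=s['image']
    if box: x0,y0,x1,y1=box; im=im[y0:y1,x0:x1]
    k=k or min(800/im.shape[1],600/im.shape[0])
    cv2.imwrite('pics/'+f,cv2.resize(im,None,fx=k,fy=k,interpolation=cv2.INTER_CUBIC))
def st():
    s=status.sense(); R,_=cv2.Rodrigues(np.array(s['tool_rot'],float))
    print('t',s['clock'],'p',np.round(s['position'],1),'F',np.round(s['force'],1),'w',s['width'],'ff',s['finger_force']); print('R',np.round(R,3).tolist(), 'q',np.round(s['joints'],3)); return s,R
E
python3 - <<'E'
from h import *
st()
for n in ('top','scene'):
    s=snap(n); big(s,n+'0.png'); print(n,s['K'].tolist(),(-s['R'].T@s['t']).round(0),s['R'].round(2).tolist())
E
```

```text
pics
t 0.0 p [ 207.5 -481.7  205.4] F [-0.1  0.   0. ] w 1.0015055792372878 ff 0.0
R [[0.918, 0.396, -0.001], [0.396, -0.918, 0.001], [0.0, -0.002, -1.0]] q [-1.164  0.126 -0.041  1.405  0.     1.571]
top [[421.50106876140643, 0.0, 254.23026529762598], [0.0, 421.50106876140643, 194.16912199343903], [0.0, 0.0, 1.0]] [ 283.   38. 1397.] [[-0.01, -1.0, 0.01], [-0.99, 0.01, -0.17], [0.17, -0.01, -0.99]]
scene [[441.98980726786385, 0.0, 256.95511212758544], [0.0, 441.98980726786385, 184.74603102402293], [0.0, 0.0, 1.0]] [1109.  529.  859.] [[-0.64, 0.77, -0.0], [0.54, 0.45, -0.71], [-0.54, -0.46, -0.7]]
```

View pics/top0.png

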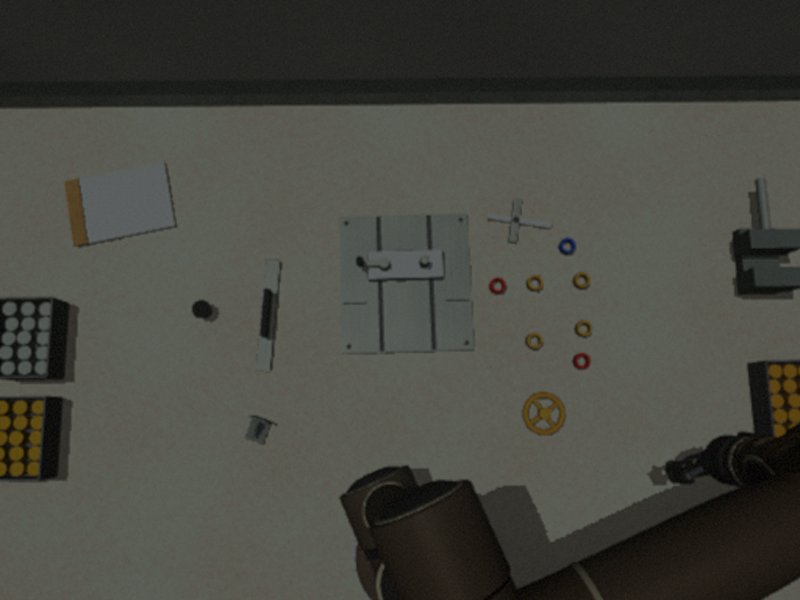

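View pics/scene0.png

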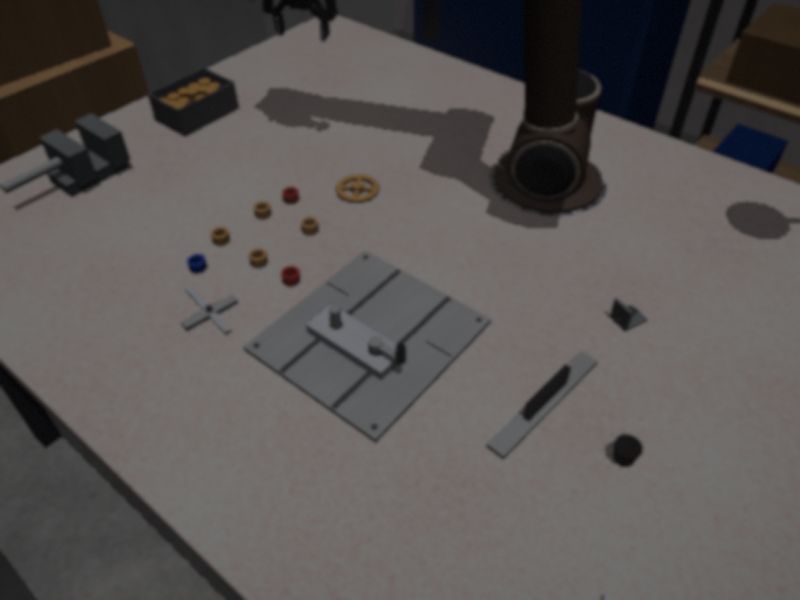

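The top view shows the plate (342-470, 214-352 in the 800-wide picture) and the block with its face at row ~281. The mark strokes are at row ~301. The straightedge is at (268,315), and four brass sleeves stand at (535,283), (582,281), (583,328) and (534,341). The scene view agrees. Next I'll take numbers.

```bash
cat > m.py <<'E'
from h import *
def brass(s,z=22):
    h=cv2.cvtColor(s['image'],cv2.COLOR_BGR2HSV); m=cv2.inRange(h,(12,110,50),(32,255,255))
    m=cv2.morphologyEx(m,cv2.MORPH_CLOSE,np.ones((3,3)))
    cs,_=cv2.findContours(m,cv2.RETR_EXTERNAL,cv2.CHAIN_APPROX_NONE); o=[]
    for c in cs:
        if cv2.contourArea(c)<25: continue
        (u,v),rr=cv2.minEnclosingCircle(c); x,y,w,hh=cv2.boundingRect(c); p=ray(s,(u,v),z)[0]
        if 100<p[0]<700 and abs(p[1])<450: o.append((u,v,rr,p.round(1)))
    return o
E
python3 - <<'E'
from m import *
T=snap('top'); S=snap('scene')
for n,s in (('top',T),('scene',S)):
    for o in brass(s,11): print(n,np.round(o[:3],1),o[3])
P=cloud(T)
# height map: points
def rep(name,m):
    q=P[m]; print(name,len(q),'x',np.percentile(q[:,0],[0,2,50,98,100]).round(1),'y',np.percentile(q[:,1],[0,2,50,98,100]).round(1),'z',np.percentile(q[:,2],[2,50,98]).round(1))
g=T['image'].max(2)
z=P[...,2]; X=P[...,0];Y=P[...,1]
reg=(X>250)&(X<620)&(Y>-150)&(Y<180)
rep('block top',reg&(z>26)&(z<38)); rep('post',reg&(z>62)&(Y<20)); rep('lever hi',reg&(z>60)&(Y>40))
rep('plate',reg&(z>6)&(z<15))
big(T,'tplate.png',(210,130,312,232)); big(S,'splate.png',(150,150,325,290))
big(T,'tse.png',(130,150,210,250))
E
```

```text
top [347.7 264.3  13.8] [ 283.  -280.2   11. ]
top [341.5 217.5   5.1] [ 436.  -267.6   11. ]
top [373.3 209.7   5. ] [ 460.5 -375.    11. ]
top [341.9 180.5   5. ] [ 560.9 -275.2   11. ]
top [372.  178.9   5.1] [ 565.1 -377.    11. ]
scene [164.7 164.5   5.1] [ 557.4 -276.2   11. ]
scene [140.5 150.5   5.1] [ 561.1 -378.1   11. ]
scene [197.6 143.8   4.5] [ 431.7 -269.4   11. ]
scene [167.5 133.7   4.5] [ 456.3 -375.9   11. ]
scene [228.5 120.   12.7] [ 284.4 -277.5   11. ]
block top 585 x [568.4 569.3 590.4 619.4 620. ] y [-77.  -74.1  -0.   76.8  80.1] z [26.3 31.4 37.2]
post 23 x [591.3 591.6 599.5 606.7 606.9] y [-44.4 -44.4 -37.8 -31.3 -31.3] z [64.1 68.3 74.6]
lever hi 25 x [592.  592.2 596.7 604.9 606.1] y [ 91.   91.1  97.6 104.3 104.4] z [63. 76. 81.]
plate 3590 x [251.3 416.6 500.3 608.9 619.8] y [-149.5 -134.2    3.8  137.9  174.9] z [ 6.2  9.4 14.3]
```

View pics/tplate.png

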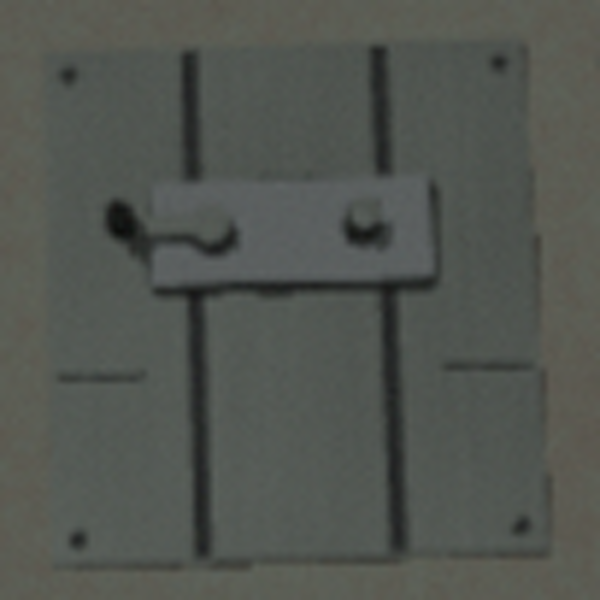

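View pics/splate.png

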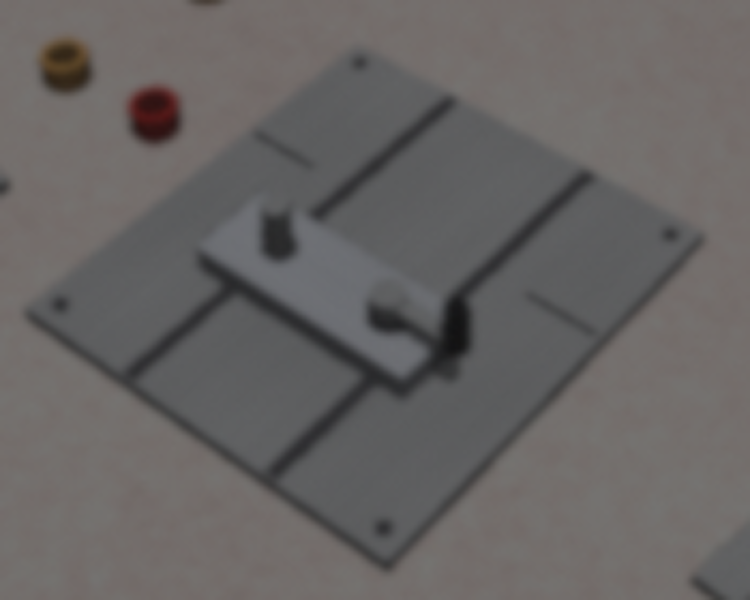

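The crops show the strokes at crop rows 377 (left) and 366 (right), and the block top's front edge at about row 283. The lever is locked to the left, with its black handle at (120,218). I'll fit these edges to subpixel.

```bash
cat >> m.py <<'E'
from scipy.ndimage import map_coordinates as mc
def prof(s,z,a,dirn,L,n=61):
    """sample gray along world line a + t*dirn, t in linspace(-L,L)"""
    t=np.linspace(-L,L,n); p=np.array(a,float)+t[:,None]*np.array(dirn,float)
    uv=proj(s,np.c_[p[:,:2],np.full(n,z)]); g=s['image'].astype(float).mean(2)
    return t,mc(g,[uv[:,1],uv[:,0]],order=3)
def edge(s,z,pts,dirn,L,mode):
    o=[]
    for a in pts:
        t,g=prof(s,z,a,dirn,L); 
        w=np.clip(np.median(g)-g-1,0,None) if mode=='dark' else np.clip(np.gradient(g)*(1 if mode=='up' else -1),0,None)
        k=np.argmax(w); sl=slice(max(0,k-6),k+7); tt=(w[sl]*t[sl]).sum()/w[sl].sum()
        o.append(np.array(a)+tt*np.array(dirn))
    o=np.array(o); c=o.mean(0); _,_,v=np.linalg.svd(o-c); d=v[0]; res=np.abs((o-c)@v[1]).max()
    return c,d,res
def line(name,f):
    c,d,res=f; d=d*np.sign(d[1]); print(name,'c',c.round(1),'yaw(deg) of +y dir',np.degrees(np.arctan2(-d[0],d[1])).round(2),'res',res.round(1)); return f
E
python3 - <<'E'
from m import *
T=snap('top');S=snap('scene')
k=600/102
for nm,pts,z in (('strokes',[(57,377),(143,377),(445,366),(532,366)],10),('corners',[(58,566),(548,552),(45,52),(525,42)],10),('blocktopfront',[(155,284),(433,276)],32),('blocktopback',[(155,184),(433,180)],32)):
    print(nm,ray(T,[(210+(u+.5)/k-.5,130+(v+.5)/k-.5) for u,v in pts],z)[:,:2].round(1).tolist())
k=600/140
for nm,pts,z in (('strokes',[(253,132),(313,166),(527,293),(595,332)],10),('corners',[(703,238),(360,48),(388,568),(27,314)],10)):
    print('S',nm,ray(S,[(150+(u+.5)/k-.5,150+(v+.5)/k-.5) for u,v in pts],z)[:,:2].round(1).tolist())
# straightedge: depth/colour in top
P=cloud(T); m=(P[...,2]>33)&(P[...,1]>200)&(P[...,1]<400)&(P[...,0]<620)&(P[...,0]>350)
q=P[m]; print('ridge',cv2.minAreaRect(q[:,:2].astype(np.float32)),q[:,2].max())
g=T['image'].max(2); print('gray vals table/SE', g[200,150], g[230,169],g[175,174])
E
```

```text
strokes [[521.5, 136.9], [520.9, 88.2], [525.0, -83.5], [524.4, -133.0]]
corners [[414.1, 136.5], [418.2, -138.5], [712.9, 143.7], [715.7, -135.3]]
blocktopfront [[570.1, 80.3], [572.7, -76.2]]
blocktopback [[627.9, 79.9], [628.3, -77.7]]
S strokes [[523.9, -134.0], [522.0, -83.2], [519.5, 86.8], [517.9, 135.8]]
S corners [[416.9, 142.2], [419.6, -134.8], [714.1, 147.8], [718.4, -129.7]]
ridge ((497.5211486816406, 295.9041442871094), (13.002951622009277, 98.77130126953125), 85.43658447265625) 54.76919233420381
gray vals table/SE 92 92 92
```

View pics/tse.png

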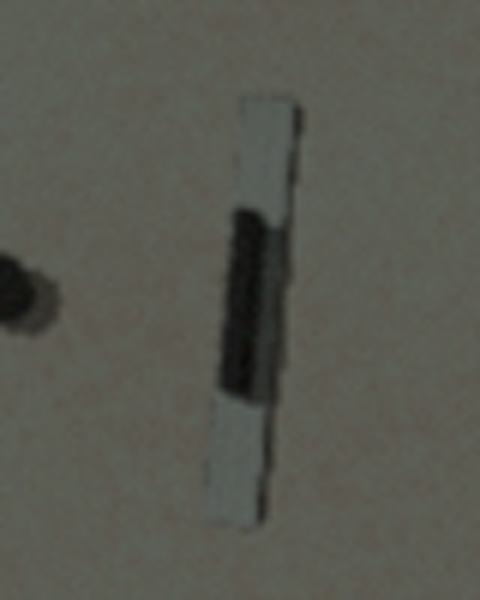

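The straightedge's ridge is at about (497,296) and runs nearly along x. The block face is at x≈571 and the mark at x≈522, so the slide is about -49 mm. First I'll rotate the tool and go above the lever handle.

```bash
cat >> h.py <<'E'
def plan(tgt,yaw):
    s,R=st(); y0=np.degrees(np.arctan2(R[1,0],R[0,0])); dy=(yaw-y0+180)%360-180
    a=np.radians(yaw); Rn=np.array([[np.cos(a),np.sin(a),0],[np.sin(a),-np.cos(a),0],[0,0,-1]])
    d=np.array(tgt,float)-s['position']
    print('yaw',y0.round(2),'rot tool z',(-dy).round(2),'| then travel cm',(Rn.T@d/10).round(2),'| travel in present frame',(R.T@d/10).round(2),'tilt corr deg',np.degrees(cv2.Rodrigues(R.T@Rn)[0].ravel()).round(2))
E
python3 -c "
from h import *
plan((600,97,140),110)"
```

```text
t 0.3 p [ 207.7 -482.   205.9] F [ 0.1 -0.5  1. ] w 1.0008275733799485 ff 0.0
R [[0.918, 0.396, -0.0], [0.396, -0.918, 0.001], [0.0, -0.001, -1.0]] q [-1.164  0.126 -0.04   1.405  0.     1.571]
yaw 23.31 rot tool z -86.69 | then travel cm [40.99 56.67  6.59] | travel in present frame [ 58.94 -37.65   6.61] tilt corr deg [-3.000e-02 -3.000e-02 -8.669e+01]
```

Emit:
servo_tool(
  travel=[
    [2.95, -1.88, 0.33],
    [2.95, -1.88, 0.33],
    [2.95, -1.88, 0.33],
    [2.95, -1.88, 0.33],
    [2.95, -1.88, 0.33],
    [2.95, -1.88, 0.33],
    [2.95, -1.88, 0.33],
    [2.95, -1.88, 0.33],
    [2.95, -1.88, 0.33],
    [2.95, -1.88, 0.33],
  ],
  rot=[
    [0, 0, 0],
    [0, 0, 0],
    [0, 0, 0],
    [0, 0, 0],
    [0, 0, 0],
    [0, 0, 0],
    [0, 0, 0],
    [0, 0, 0],
    [0, 0, 0],
    [0, 0, 0],
  ],
  gripper=[5, 5, 5, 5, 5, 5, 5, 5, 5, 5],
)

```text
clock: 1.13
position: [404.9, -191.2, 173.2]
tool_rot: [3.077, 0.634, 0.001]
force: [0.7, -0.3, -0.4]
width: 0.587
finger_force: 0.0
```

Emit:
servo_tool(
  travel=[
    [2.95, -1.88, 0.33],
    [2.95, -1.88, 0.33],
    [2.95, -1.88, 0.33],
    [2.95, -1.88, 0.33],
    [2.95, -1.88, 0.33],
    [2.95, -1.88, 0.33],
    [2.95, -1.88, 0.33],
    [2.95, -1.88, 0.33],
    [2.95, -1.88, 0.33],
    [2.95, -1.88, 0.33],
  ],
  rot=[
    [0, 0, 0],
    [0, 0, 0],
    [0, 0, 0],
    [0, 0, 0],
    [0, 0, 0],
    [0, 0, 0],
    [0, 0, 0],
    [0, 0, 0],
    [0, 0, 0],
    [0, 0, 0],
  ],
  gripper=[5, 5, 5, 5, 5, 5, 5, 5, 5, 5],
)

```text
clock: 1.97
position: [601.5, 98.3, 139.9]
tool_rot: [3.077, 0.635, -0.0]
force: [0.6, 0.2, 0.2]
width: 0.589
finger_force: 0.0
```

Emit:
servo_tool(
  travel=[
    [0, 0, 0],
    [0, 0, 0],
    [0, 0, 0],
    [0, 0, 0],
    [0, 0, 0],
    [0, 0, 0],
    [0, 0, 0],
    [0, 0, 0],
    [0, 0, 0],
    [0, 0, 0],
  ],
  rot=[
    [0, 0, -7],
    [0, 0, -7],
    [0, 0, -7],
    [0, 0, -7],
    [0, 0, -7],
    [0, 0, -7],
    [0, 0, -7],
    [0, 0, -7],
    [0, 0, -7],
    [0, 0, -7],
  ],
  gripper=[5, 5, 5, 5, 5, 5, 5, 5, 5, 5],
)

```text
clock: 2.8
position: [600.7, 96.6, 140.0]
tool_rot: [-2.149, -2.291, 0.0]
force: [0.1, 0.1, -0.4]
width: 0.581
finger_force: 0.0
```

Emit:
servo_tool(
  travel=[
    [0, 0, 0],
    [0, 0, 0],
    [0, 0, 0],
    [0, 0, 0],
  ],
  rot=[
    [0, 0, -7],
    [0, 0, -7],
    [0, 0, -2.7],
    [0, 0, 0],
  ],
  gripper=[5, 5, 5, 5],
)

```text
clock: 3.13
position: [600.7, 96.6, 140.1]
tool_rot: [-1.8, -2.574, 0.0]
force: [-0.1, 0.0, 0.6]
width: 0.585
finger_force: 0.0
```

```bash
python3 - <<'E'
from m import *
plan((600,97,56),110)
S=snap('scene'); big(S,'s1.png',(150,130,325,260))
P=cloud(S); z=P[...,2]; im=S['image'].max(2)
m=(im<30)&(z>50)&(z<85)&(abs(P[...,0]-600)<25)&(abs(P[...,1]-97)<25); q=P[m]; print(len(q),np.median(q,0) if len(q) else '')
E
```

```text
t 3.1333 p [600.7  96.6 140.1] F [-0.1  0.   0.6] w 0.5846005562792003 ff 0.0
R [[-0.343, 0.939, -0.0], [0.939, 0.343, -0.0], [0.0, -0.0, -1.0]] q [ 0.159  0.291  0.021  1.301 -0.     1.38 ]
yaw 110.07 rot tool z 0.07 | then travel cm [ 0.06 -0.06  8.41] | travel in present frame [ 0.06 -0.05  8.41] tilt corr deg [-0.02 -0.    0.07]
33 [603.52194085 101.73738654  64.53553638]
```

View pics/s1.png

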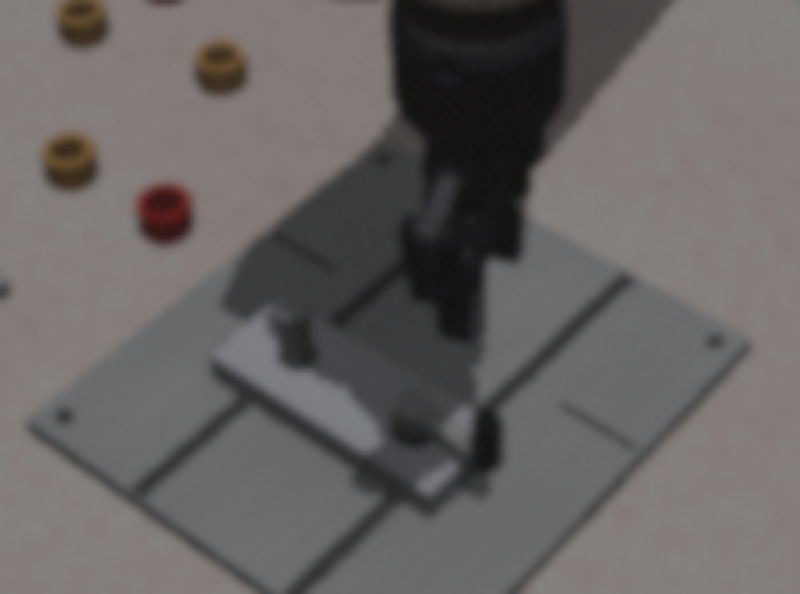

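The gripper hangs above the handle, whose black body is at (487,440) in the crop. I measured it at about (599,97). Descending and gripping.

Emit:
servo_tool(
  travel=[
    [0, 0, 2.1],
    [0, 0, 2.1],
    [0, 0, 2.1],
    [0, 0, 2.1],
    [0, 0, 0],
    [0, 0, 0],
    [0, 0, 0],
    [0, 0, 0],
  ],
  rot=[
    [0, 0, 0],
    [0, 0, 0],
    [0, 0, 0],
    [0, 0, 0],
    [0, 0, 0],
    [0, 0, 0],
    [0, 0, 0],
    [0, 0, 0],
  ],
  gripper=[5, 5, 5, 5, 5, 2.4, 2.4, 2.4],
)

```text
clock: 3.85
position: [601.9, 96.8, 58.0]
tool_rot: [1.801, 2.572, 0.003]
force: [-0.1, 0.0, -0.2]
width: 0.281
finger_force: 0.0
```

Emit:
servo_tool(
  travel=[
    [0, 0, 0],
    [-0.23, 0.56, 0],
    [-0.23, 0.56, 0],
    [-0.23, 0.56, 0],
    [-0.23, 0.56, 0],
    [-0.23, 0.56, 0],
    [0, 0, 0],
  ],
  rot=[
    [0, 0, 0],
    [0, 0, 7],
    [0, 0, 7],
    [0, 0, 7],
    [0, 0, 7],
    [0, 0, 7],
    [0, 0, 0],
  ],
  gripper=[1.9, 1.9, 1.9, 1.9, 1.9, 1.9, 1.9],
)

```text
clock: 4.43
position: [630.8, 87.9, 57.2]
tool_rot: [2.495, 1.907, 0.003]
force: [-0.6, -0.4, 0.1]
width: 0.222
finger_force: 0.0
```

```bash
python3 - <<'E'
from h import *
for phi in (56,6,3):
    a=np.radians(phi); plan((600.6+50*np.cos(a),47+50*np.sin(a),56),phi+19)
E
```

```text
t 4.4333 p [630.8  87.9  57.2] F [-0.6 -0.4  0.1] w 0.22160526239681688 ff 0.0
R [[0.262, 0.965, 0.002], [0.965, -0.262, 0.0], [0.001, 0.002, -1.0]] q [ 0.139  0.369 -0.055  1.145 -0.     1.975]
yaw 74.79 rot tool z -0.21 | then travel cm [-0.01 -0.23  0.12] | travel in present frame [-0.01 -0.23  0.12] tilt corr deg [ 0.11 -0.04 -0.21]
t 4.4333 p [630.8  87.9  57.2] F [-0.6 -0.4  0.1] w 0.22160526239681688 ff 0.0
R [[0.262, 0.965, 0.002], [0.965, -0.262, 0.0], [0.001, 0.002, -1.0]] q [ 0.139  0.369 -0.055  1.145 -0.     1.975]
yaw 74.79 rot tool z 49.79 | then travel cm [0.26 4.06 0.12] | travel in present frame [-2.93  2.82  0.12] tilt corr deg [ 0.09 -0.08 49.79]
t 4.4333 p [630.8  87.9  57.2] F [-0.6 -0.4  0.1] w 0.22160526239681688 ff 0.0
R [[0.262, 0.965, 0.002], [0.965, -0.262, 0.0], [0.001, 0.002, -1.0]] q [ 0.139  0.369 -0.055  1.145 -0.     1.975]
yaw 74.79 rot tool z 52.79 | then travel cm [0.39 4.29 0.12] | travel in present frame [-3.18  2.91  0.12] tilt corr deg [ 0.09 -0.09 52.79]
```

Emit:
servo_tool(
  travel=[
    [-0.23, 0.56, 0],
    [-0.23, 0.56, 0],
    [-0.23, 0.56, 0],
    [-0.23, 0.56, 0],
    [-0.23, 0.56, 0],
    [-0.23, 0.56, 0],
    [-0.2, 0.45, 0],
    [0, 0, 0],
  ],
  rot=[
    [0, 0, 7],
    [0, 0, 7],
    [0, 0, 7],
    [0, 0, 7],
    [0, 0, 7],
    [0, 0, 7],
    [0, 0, 6],
    [0, 0, 0],
  ],
  gripper=[1.9, 1.9, 1.9, 1.9, 1.9, 1.9, 1.9, 1.9],
)

```text
clock: 5.1
position: [650.9, 53.7, 56.9]
tool_rot: [3.055, 0.733, 0.001]
force: [-0.0, 0.3, 0.4]
width: 0.223
finger_force: 0.0
```

Emit:
servo_tool(
  travel=[
    [0, 0.15, 0],
    [0, 0.1, 0],
    [0, 0, 0],
  ],
  rot=[
    [0, 0, 0],
    [0, 0, 0],
    [0, 0, 0],
  ],
  gripper=[1.9, 1.9, 1.9],
)

```text
clock: 5.35
position: [651.9, 52.3, 56.4]
tool_rot: [-3.054, -0.738, -0.001]
force: [0.5, 0.5, 0.9]
width: 0.221
finger_force: 0.0
```

Emit:
servo_tool(
  travel=[
    [-0.1, 0.15, 0],
    [-0.1, 0.15, 0],
    [0, 0, 0],
  ],
  rot=[
    [0, 0, 0],
    [0, 0, 0],
    [0, 0, 0],
  ],
  gripper=[1.9, 1.9, 1.9],
)

```text
clock: 5.6
position: [651.3, 48.3, 56.2]
tool_rot: [3.054, 0.735, -0.0]
force: [-0.5, 0.8, 0.9]
width: 0.221
finger_force: 0.0
```

Emit:
servo_tool(
  travel=[
    [-0.1, 0.15, 0],
    [0, 0, 0],
  ],
  rot=[
    [0, 0, 0],
    [0, 0, 0],
  ],
  gripper=[1.9, 1.9],
)

```text
clock: 5.77
position: [651.1, 46.5, 56.2]
tool_rot: [3.055, 0.734, -0.0]
force: [-0.3, -0.8, 0.1]
width: 0.227
finger_force: 0.0
```

Emit:
servo_tool(
  travel=[
    [-0.05, 0.15, 0],
    [0, 0, 0],
  ],
  rot=[
    [0, 0, 0],
    [0, 0, 0],
  ],
  gripper=[1.9, 1.9],
)

```text
clock: 5.93
position: [651.4, 44.9, 56.2]
tool_rot: [3.055, 0.733, -0.0]
force: [-0.1, -0.4, -0.6]
width: 0.221
finger_force: 0.0
```

Emit:
servo_tool(
  travel=[
    [-0.05, 0.15, 0],
    [0, 0, 0],
    [0, 0, 0],
  ],
  rot=[
    [0, 0, 0],
    [0, 0, 0],
    [0, 0, 0],
  ],
  gripper=[1.9, 1.9, 1.9],
)

```text
clock: 6.18
position: [651.7, 43.5, 56.2]
tool_rot: [-3.055, -0.733, -0.0]
force: [-0.3, -0.4, 0.4]
width: 0.221
finger_force: 0.0
```

```bash
python3 - <<'E'
from m import *
S=snap('scene'); big(S,'s2.png',(180,150,300,240)); st()
E
```

```text
t 6.2333 p [651.7  43.5  56.2] F [-0.2  0.7  0.2] w 0.2258867145006058 ff 0.0
R [[0.891, 0.454, -0.0], [0.454, -0.891, -0.0], [-0.0, 0.0, -1.0]] q [ 0.067  0.402 -0.01   1.159 -0.     2.737]
```

View pics/s2.png

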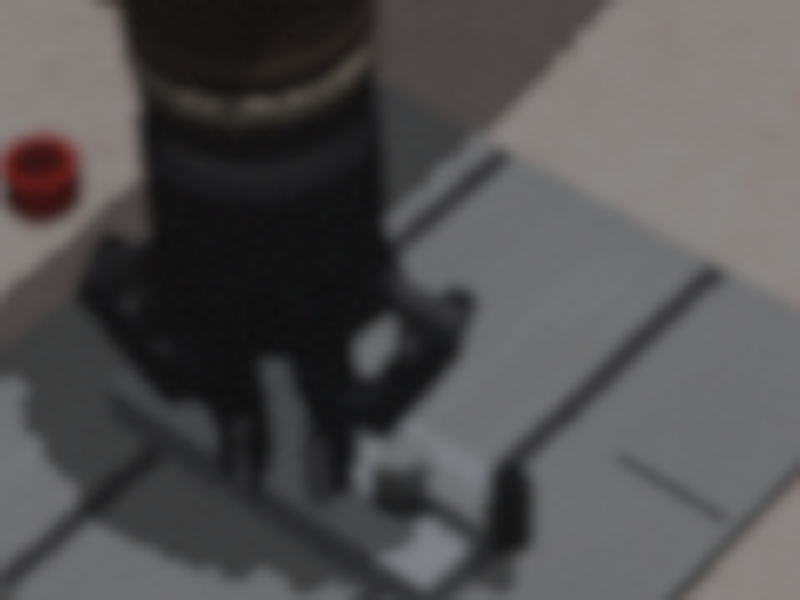

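The lever is still locked. Its handle at (512,505) in the crop hasn't moved, so the fingers missed it. I'll triangulate the handle.

```bash
python3 - <<'E'
from m import *
T=snap('top');S=snap('scene')
k=600/90
# handle in s2 crop: top (512,462), bottom (508,545)
for uv in ((512,470),(510,545)): print('S',[ray(S,(180+(uv[0]+.5)/k-.5,150+(uv[1]+.5)/k-.5),z)[0].round(1).tolist() for z in (42,78)])
k=600/102
print('T top0',[ray(T,(210+120/k,130+218/k),z)[0].round(1).tolist() for z in (42,60,78)])
for n,s in (('T',T),('S',S)):
    P=cloud(s); g=s['image'].max(2); m=(g<45)&(P[...,2]>38)&(P[...,2]<90)&(abs(P[...,1]-98)<22)&(abs(P[...,0]-600)<40)
    v,u=np.nonzero(m); print(n,m.sum(), u.min(),u.max(),v.min(),v.max(), np.percentile(P[m],[5,50,95],axis=0).round(0).tolist())
print('TCP proj',proj(S,status.sense()['position']), proj(T,status.sense()['position']))
E
```

```text
S [[572.0, 77.2, 42.0], [595.6, 97.1, 78.0]]
S [[599.4, 99.0, 42.0], [621.9, 118.0, 78.0]]
T top0 [[604.6, 97.9, 42.0], [600.3, 97.2, 60.0], [596.0, 96.4, 78.0]]Traceback (most recent call last):
  File "<stdin>", line 10, in <module>
    return umr_minimum(a, axis, None, out, keepdims, initial, where)
ValueError: zero-size array to reduction operation minimum which has no identity
```

```bash
python3 - <<'E'
from m import *
S=snap('scene')
p=np.array(status.sense()['position'])
k=600/90
for q in (p,p+[0,0,19],(598,97,78),(601,-40,70)): print(q, ((proj(S,q)[0]-[180,150])*k).round(0))
P=cloud(S)
for u,v in ((310,495),(300,450),(270,480),(340,480)): 
    print(u,v,P[int(150+v/k),int(180+u/k)].round(0))
E
```

```text
[651.61059622  43.64871042  56.18155148] [291. 528.]
[651.61059622  43.64871042  75.18155148] [288. 493.]
(598, 97, 78) [505. 471.]
(601, -40, 70) [215. 311.]
310 495 [657.  59.  92.]
300 450 [nan nan nan]
270 480 [627.   7.  32.]
340 480 [647.  65.  93.]
```

Emit:
servo_tool(
  travel=[
    [0, 0, -2.5],
    [0, 0, -2.5],
    [0, 0, -0.4],
    [0, 0, 0],
    [0, 0, 0],
    [0, 0, 0],
    [0, 0, 0],
    [0, 0, 0],
    [0, 0, 0],
    [0, 0, 0],
  ],
  rot=[
    [0, 0, 0],
    [0, 0, 0],
    [0, 0, -7],
    [0, 0, -7],
    [0, 0, -7],
    [0, 0, -7],
    [0, 0, -7],
    [0, 0, -7],
    [0, 0, -7],
    [0, 0, -7],
  ],
  gripper=[4, 4, 4, 4, 4, 4, 4, 4, 4, 4],
)

```text
clock: 7.22
position: [651.6, 43.7, 110.2]
tool_rot: [-2.346, -2.089, -0.0]
force: [0.1, 0.1, -0.6]
width: 0.467
finger_force: 0.0
```

Emit:
servo_tool(
  travel=[
    [0, 0, 0],
    [0, 0, 0],
    [0, 0, 0],
    [0, 0, 0],
    [0, 0, 0],
  ],
  rot=[
    [0, 0, -7],
    [0, 0, -7],
    [0, 0, -7],
    [0, 0, -6],
    [0, 0, 0],
  ],
  gripper=[4, 4, 4, 4, 4],
)

```text
clock: 7.63
position: [651.6, 43.6, 110.2]
tool_rot: [-1.798, -2.576, 0.0]
force: [-0.2, 0.0, 0.4]
width: 0.47
finger_force: 0.0
```

```bash
python3 - <<'E'
from m import *
plan((599,97,48),110)
E
```

```text
t 7.6333 p [651.6  43.6 110.2] F [-0.2  0.   0.4] w 0.4697282115363141 ff 0.0
R [[-0.345, 0.939, -0.0], [0.939, 0.345, -0.0], [-0.0, -0.0, -1.0]] q [ 0.067  0.383  0.082  1.27  -0.     1.286]
yaw 110.16 rot tool z 0.16 | then travel cm [ 6.81 -3.12  6.22] | travel in present frame [ 6.82 -3.1   6.22] tilt corr deg [-0.    0.    0.16]
```

Emit:
servo_tool(
  travel=[
    [2.3, -1.05, 0],
    [2.3, -1.05, 0],
    [2.2, -1.0, 0],
    [0, 0, 2.1],
    [0, 0, 2.1],
    [0, 0, 2.0],
    [0, 0, 0],
  ],
  rot=[
    [0, 0, 0],
    [0, 0, 0],
    [0, 0, 0],
    [0, 0, 0],
    [0, 0, 0],
    [0, 0, 0],
    [0, 0, 0],
  ],
  gripper=[4, 4, 4, 4, 4, 4, 4],
)

```text
clock: 8.22
position: [596.5, 96.7, 44.3]
tool_rot: [-1.802, -2.568, 0.007]
force: [-0.6, -0.5, -0.4]
width: 0.466
finger_force: 0.0
```

Emit:
servo_tool(
  travel=[
    [0, 0, 0],
    [0, 0, 0],
    [0, 0, 0],
    [0, 0, 0],
    [0, 0, 0],
  ],
  rot=[
    [0, 0, 0],
    [0, 0, 0],
    [0, 0, 0],
    [0, 0, 0],
    [0, 0, 0],
  ],
  gripper=[1.0, 1.0, 1.0, 1.0, 1.0],
)

```text
clock: 8.63
position: [600.1, 96.9, 49.5]
tool_rot: [1.802, 2.572, 0.002]
force: [0.3, -0.3, 3.0]
width: 0.131
finger_force: 53.9
```

```bash
python3 - <<'E'
from m import *
S=snap('scene');T=snap('top'); a=S['image'][140:230,200:290]; b=T['image'][130:220,190:280]
p=np.array(status.sense()['position']); print(proj(S,p),proj(T,p))
im=np.hstack([cv2.resize(x,(400,400),interpolation=cv2.INTER_CUBIC) for x in (a,b)]); cv2.imwrite('pics/c3.png',np.clip(im*1.8,0,255).astype(np.uint8))
st()
E
```

```text
[[255.20024327 229.05457783]] [[230.60973658 167.8610461 ]]
t 8.7333 p [600.1  96.9  49.4] F [-0.6  0.1  4.8] w 0.12978527407640938 ff 54.180373549461365
R [[-0.342, 0.94, 0.002], [0.94, 0.342, 0.0], [-0.0, 0.002, -1.0]] q [ 0.16   0.32  -0.141  1.107  0.     1.382]
```

View pics/c3.png

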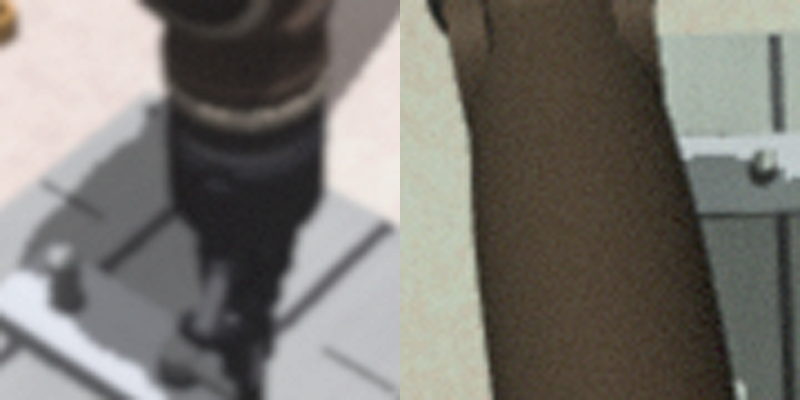

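The gripper closes around the handle and grips it with 54 N. I'll swing in small arcs and watch the force.

Emit:
servo_tool(
  travel=[
    [-0.23, 0.56, 0],
    [-0.23, 0.56, 0],
    [0, 0, 0],
  ],
  rot=[
    [0, 0, 7],
    [0, 0, 7],
    [0, 0, 0],
  ],
  gripper=[1.0, 1.0, 1.0],
)

```text
clock: 8.98
position: [612.5, 95.2, 49.4]
tool_rot: [2.108, 2.327, 0.001]
force: [-2.0, -1.9, 6.2]
width: 0.131
finger_force: 54.5
```

Emit:
servo_tool(
  travel=[
    [-0.23, 0.56, 0],
    [-0.23, 0.56, 0],
    [-0.23, 0.56, 0],
    [-0.23, 0.56, 0],
    [-0.23, 0.56, 0],
    [0, 0, 0],
  ],
  rot=[
    [0, 0, 7],
    [0, 0, 7],
    [0, 0, 7],
    [0, 0, 7],
    [0, 0, 7],
    [0, 0, 0],
  ],
  gripper=[1.0, 1.0, 1.0, 1.0, 1.0, 1.0],
)

```text
clock: 9.48
position: [637.2, 79.0, 49.3]
tool_rot: [2.711, 1.585, -0.001]
force: [-4.0, -2.4, 7.6]
width: 0.126
finger_force: 54.8
```

```bash
python3 - <<'E'
from h import *
for phi in (42,6,):
    a=np.radians(phi); plan((600.6+50*np.cos(a),47+50*np.sin(a),49.4),phi+19)
E
```

```text
t 9.4833 p [637.2  79.   49.3] F [-4.  -2.4  7.6] w 0.1263560144889473 ff 54.7604638338089
R [[0.491, 0.871, 0.0], [0.871, -0.491, -0.002], [-0.001, 0.001, -1.0]] q [ 1.240e-01  3.840e-01 -5.100e-02  1.136e+00 -2.000e-03  2.208e+00]
yaw 60.62 rot tool z -0.38 | then travel cm [ 0.15 -0.02 -0.01] | travel in present frame [ 0.15 -0.02 -0.01] tilt corr deg [ 0.06  0.08 -0.38]
t 9.4833 p [637.2  79.   49.3] F [-4.  -2.4  7.6] w 0.1263560144889473 ff 54.7604638338089
R [[0.491, 0.871, 0.0], [0.871, -0.491, -0.002], [-0.001, 0.001, -1.0]] q [ 1.240e-01  3.840e-01 -5.100e-02  1.136e+00 -2.000e-03  2.208e+00]
yaw 60.62 rot tool z 35.62 | then travel cm [ 0.06  2.98 -0.01] | travel in present frame [-1.69  2.46 -0.  ] tilt corr deg [ 0.08  0.06 35.62]
```

Emit:
servo_tool(
  travel=[
    [-0.23, 0.56, 0],
    [-0.23, 0.56, 0],
    [-0.23, 0.56, 0],
    [-0.23, 0.56, 0],
    [-0.23, 0.56, 0],
    [0, 0, 0],
  ],
  rot=[
    [0, 0, 7],
    [0, 0, 7],
    [0, 0, 7],
    [0, 0, 7],
    [0, 0, 7],
    [0, 0, 0],
  ],
  gripper=[1.0, 1.0, 1.0, 1.0, 1.0, 1.0],
)

```text
clock: 9.98
position: [648.1, 52.3, 49.2]
tool_rot: [3.063, 0.697, -0.003]
force: [-7.4, -0.6, 8.6]
width: 0.127
finger_force: 54.9
```

Emit:
servo_tool(
  travel=[
    [-0.05, 0.1, 0],
    [-0.05, 0.1, 0],
    [0, 0, 0],
  ],
  rot=[
    [0, 0, 1],
    [0, 0, 1],
    [0, 0, 0],
  ],
  gripper=[1.0, 1.0, 1.0],
)

```text
clock: 10.23
position: [648.1, 51.8, 49.3]
tool_rot: [-3.071, -0.652, 0.002]
force: [-7.2, 0.7, 8.5]
width: 0.128
finger_force: 54.8
```

Emit:
servo_tool(
  travel=[
    [-0.1, 0.2, 0],
    [0, 0, 0],
  ],
  rot=[
    [0, 0, 1],
    [0, 0, 0],
  ],
  gripper=[1.0, 1.0],
)

```text
clock: 10.4
position: [648.1, 51.6, 49.3]
tool_rot: [-3.073, -0.627, 0.0]
force: [-6.7, 8.1, 7.3]
width: 0.13
finger_force: 54.8
```

```bash
python3 - <<'E'
from m import *
st()
E
```

```text
t 10.4 p [648.1  51.6  49.3] F [-6.7  8.1  7.3] w 0.1300191775563723 ff 54.79110538959503
R [[0.92, 0.392, -0.001], [0.392, -0.92, 0.006], [0.001, -0.006, -1.0]] q [ 0.077  0.4   -0.028  1.144  0.006  2.816]
```

Emit:
servo_tool(
  travel=[
    [0, 0, 0],
    [0, 0, 0],
    [0, 0, 0],
    [0, 0, -2],
    [0, 0, -4],
    [0, 0, 0],
    [0, 0, 0],
    [0, 0, 0],
    [0, 0, 0],
    [0, 0, 0],
  ],
  rot=[
    [0, 0, 0],
    [0, 0, 0],
    [0, 0, 0],
    [0, 0, 0],
    [0, 0, 0],
    [0, 0, -7],
    [0, 0, -7],
    [0, 0, -7],
    [0, 0, -7],
    [0, 0, -7],
  ],
  gripper=[4, 4, 4, 4, 4, 4, 4, 4, 4, 4],
)

```text
clock: 11.23
position: [649.6, 48.7, 108.1]
tool_rot: [2.743, 1.531, 0.0]
force: [0.4, 0.1, -0.4]
width: 0.468
finger_force: 0.0
```

Emit:
servo_tool(
  travel=[
    [0, 0, 0],
    [0, 0, 0],
    [0, 0, 0],
    [0, 0, 0],
    [0, 0, 0],
    [0, 0, 0],
  ],
  rot=[
    [0, 0, -7],
    [0, 0, -7],
    [0, 0, -7],
    [0, 0, -7],
    [0, 0, -4],
    [0, 0, 0],
  ],
  gripper=[4, 4, 4, 4, 4, 4],
)

```text
clock: 11.73
position: [649.5, 48.7, 108.0]
tool_rot: [2.22, 2.223, -0.0]
force: [-0.6, -0.5, 0.6]
width: 0.47
finger_force: 0.0
```

```bash
python3 - <<'E'
from m import *
plan((601,-38.5,42),90.8)
S=snap('scene');P=cloud(S);g=S['image'].max(2)
m=(P[...,2]>55)&(P[...,2]<75)&(abs(P[...,0]-600)<20)&(abs(P[...,1]+40)<20); print('post',np.median(P[m],0))
m=(P[...,2]>50)&(P[...,2]<85)&(g<45)&(abs(P[...,0]-640)<40)&(abs(P[...,1]-60)<45); print('handle',m.sum(),np.median(P[m],0))
E
```

```text
t 11.7333 p [649.5  48.7 108. ] F [-0.6 -0.5  0.6] w 0.47023352655742046 ff 0.0
R [[-0.001, 1.0, 0.0], [1.0, 0.001, -0.0], [-0.0, 0.0, -1.0]] q [ 0.075  0.38   0.073  1.264 -0.     1.644]
yaw 90.08 rot tool z -0.72 | then travel cm [-8.65 -4.97  6.6 ] | travel in present frame [-8.71 -4.86  6.6 ] tilt corr deg [ 0.    0.01 -0.72]
post [596.60627144 -38.45105454  69.84754734]
handle 59 [652.63562309  56.34396272  72.29676435]
```

Emit:
servo_tool(
  travel=[
    [-2.2, -1.25, 0],
    [-2.2, -1.25, 0],
    [-2.2, -1.25, 0],
    [-2.1, -1.25, 0],
    [0, 0, 2.2],
    [0, 0, 2.2],
    [0, 0, 2.2],
    [0, 0, 0],
    [0, 0, 0],
  ],
  rot=[
    [0, 0, 0],
    [0, 0, 0],
    [0, 0, 0],
    [0, 0, 0],
    [0, 0, 0],
    [0, 0, 0],
    [0, 0, -0.7],
    [0, 0, 0],
    [0, 0, 0],
  ],
  gripper=[4, 4, 4, 4, 4, 4, 4, 4, 4],
)

```text
clock: 12.53
position: [598.3, -38.0, 41.4]
tool_rot: [-2.208, -2.232, 0.003]
force: [0.0, -0.2, -0.5]
width: 0.466
finger_force: 0.0
```

Emit:
servo_tool(
  travel=[
    [0, 0, 0],
    [0, 0, 0],
    [0, 0, 0],
    [0, 0, 0],
    [0, 0, 0],
  ],
  rot=[
    [0, 0, 0],
    [0, 0, 0],
    [0, 0, 0],
    [0, 0, 0],
    [0, 0, 0],
  ],
  gripper=[1.0, 1.0, 1.0, 1.0, 1.0],
)

```text
clock: 12.95
position: [601.6, -38.0, 45.2]
tool_rot: [2.205, 2.232, 0.006]
force: [1.2, -0.7, 6.3]
width: 0.118
finger_force: 3.2
```

```bash
python3 - <<'E'
from m import *
st()
E
```

```text
t 12.95 p [601.6 -38.   45.2] F [ 1.2 -0.7  6.3] w 0.1181318235675078 ff 3.151264311745763
R [[-0.012, 1.0, 0.005], [1.0, 0.012, -0.0], [-0.0, 0.005, -1.0]] q [-0.063  0.311 -0.164  1.091 -0.     1.496]
```

Emit:
servo_tool(
  travel=[
    [0, 0, 0],
    [0, 0, 0],
    [0, 0, 0],
  ],
  rot=[
    [0, 0, 0],
    [0, 0, 0],
    [0, 0, 0],
  ],
  gripper=[0, 0, 0],
)

```text
clock: 13.2
position: [600.6, -38.0, 45.0]
tool_rot: [2.206, 2.233, 0.004]
force: [-1.7, 0.9, 6.9]
width: -0.002
finger_force: 3.6
```

```bash
python3 - <<'E'
from m import *
st()
S=snap('scene'); big(S,'s4.png',(150,130,270,220))
E
```

```text
t 13.2 p [600.6 -38.   45. ] F [-1.7  0.9  6.9] w -0.002241913907012237 ff 3.605772480368614
R [[-0.012, 1.0, 0.004], [1.0, 0.012, -0.0], [-0.0, 0.004, -1.0]] q [-0.063  0.311 -0.165  1.092 -0.     1.496]
```

View pics/s4.png

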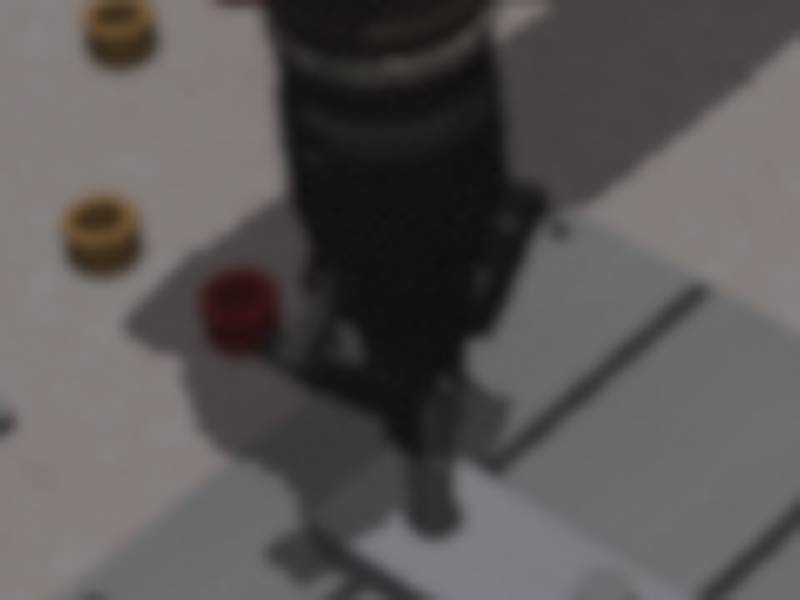

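The shut fingers stand on top of the post (tips at (440,440), post below them). So the true tips are about 25 mm higher than the reading: 45 read against 70 real. I'll open, then descend 30 mm lower with this correction.

Emit:
servo_tool(
  travel=[
    [0, 0, -1.5],
    [0, 0, -1.5],
    [0, 0, 0],
    [0, 0, 0],
    [0, 0, 0],
    [0, 0, 0],
    [0, 0, 2],
    [0, 0, 2],
    [0, 0, 1.5],
    [0, 0, 0],
  ],
  rot=[
    [0, 0, 0],
    [0, 0, 0],
    [0, 0, 0],
    [0, 0, 0],
    [0, 0, 0],
    [0, 0, 0],
    [0, 0, 0],
    [0, 0, 0],
    [0, 0, 0],
    [0, 0, 0],
  ],
  gripper=[5, 5, 5, 5, 5, 5, 5, 5, 5, 5],
)

```text
clock: 14.08
position: [596.4, -37.8, 12.9]
tool_rot: [-2.204, -2.231, 0.007]
force: [-0.9, 0.2, 0.2]
width: 0.583
finger_force: 0.0
```

Emit:
servo_tool(
  travel=[
    [0, 0, 0.4],
    [0, 0, 0],
  ],
  rot=[
    [0, 0, 0],
    [0, 0, 0],
  ],
  gripper=[5, 5],
)

```text
clock: 14.25
position: [599.2, -38.0, 12.9]
tool_rot: [-2.207, -2.235, 0.001]
force: [0.2, 0.3, -0.2]
width: 0.585
finger_force: 0.0
```

Emit:
servo_tool(
  travel=[
    [0, 0, 0],
    [0, 0, 0],
    [0, 0, 0],
    [0, 0, 0],
    [0, 0, 0],
    [0, 0, 0],
  ],
  rot=[
    [0, 0, 0],
    [0, 0, 0],
    [0, 0, 0],
    [0, 0, 0],
    [0, 0, 0],
    [0, 0, 0],
  ],
  gripper=[1.0, 1.0, 1.0, 1.0, 1.0, 1.0],
)

```text
clock: 14.75
position: [600.5, -38.0, 14.4]
tool_rot: [2.206, 2.234, 0.003]
force: [2.2, 0.9, 6.1]
width: 0.188
finger_force: 58.7
```

```bash
python3 - <<'E'
from m import *
st()
T=snap('top'); S=snap('scene')
# strokes relative precise
a=np.radians(0.85); dx=np.array([np.cos(a),np.sin(a)]); dy=np.array([-np.sin(a),np.cos(a)]); o=np.array([522.,1.5])
for n,s in (('T',T),('S',S)):
    for lab,ys in (('L',range(92,133,5)),('R',range(-131,-90,5))):
        line(n+' stroke '+lab,edge(s,10,[o+dy*y for y in ys],dx,9,'dark'))
E
```

```text
t 14.75 p [600.5 -38.   14.4] F [2.2 0.9 6.1] w 0.1881197679093999 ff 58.72231900691986
R [[-0.012, 1.0, 0.003], [1.0, 0.012, -0.0], [-0.0, 0.003, -1.0]] q [-0.063  0.33  -0.208  1.03   0.     1.495]
T stroke L c [520.6 113.5] yaw(deg) of +y dir -0.7 res 0.1m.py:22: RuntimeWarning: invalid value encountered in scalar divide
  k=np.argmax(w); sl=slice(max(0,k-6),k+7); tt=(w[sl]*t[sl]).sum()/w[sl].sum()
Traceback (most recent call last):
  File "m.py", line 24, in edge
    o=np.array(o); c=o.mean(0); _,_,v=np.linalg.svd(o-c); d=v[0]; res=np.abs((o-c)@v[1]).max()
                                      ~~~~~~~~~~~~~^^^^^
numpy.linalg.LinAlgError: SVD did not converge
```

Emit:
servo_tool(
  travel=[
    [0, -0.5, 0],
    [0, -0.5, 0],
    [0, -0.5, 0],
    [0, -0.5, 0],
    [0, -0.5, 0],
    [0, -0.5, 0],
    [0, -0.5, 0],
    [0, -0.5, 0],
    [0, -0.5, 0],
    [0, 0, 0],
  ],
  rot=[
    [0, 0, 0],
    [0, 0, 0],
    [0, 0, 0],
    [0, 0, 0],
    [0, 0, 0],
    [0, 0, 0],
    [0, 0, 0],
    [0, 0, 0],
    [0, 0, 0],
    [0, 0, 0],
  ],
  gripper=[1, 1, 1, 1, 1, 1, 1, 1, 1, 1],
)

```text
clock: 15.68
position: [558.1, -38.8, 14.4]
tool_rot: [2.204, 2.231, 0.008]
force: [11.6, -0.9, -2.2]
width: 0.188
finger_force: 59.7
```

```bash
python3 - <<'E'
from m import *
st()
T=snap('top'); S=snap('scene')
a=T['image'][165:215,205:305]; b=S['image'][165:265,185:285]
im=np.hstack([cv2.resize(a,(400,200),interpolation=cv2.INTER_CUBIC)]); 
im=np.zeros((600,800,3),np.uint8); im[:400]=cv2.resize(a,(800,400),interpolation=cv2.INTER_CUBIC)
im[400:,:200]=cv2.resize(b,(200,200)); cv2.imwrite('pics/c5.png',np.clip(im*1.8,0,255).astype(np.uint8))
big(S,'s5.png',(170,160,300,258))
E
```

```text
t 15.6833 p [558.1 -38.8  14.4] F [11.6 -0.9 -2.2] w 0.18781209171435134 ff 59.65750515460968
R [[-0.012, 1.0, 0.008], [1.0, 0.012, -0.0], [-0.001, 0.008, -1.0]] q [-0.069  0.252 -0.315  0.997  0.     1.489]
```

View pics/s5.png

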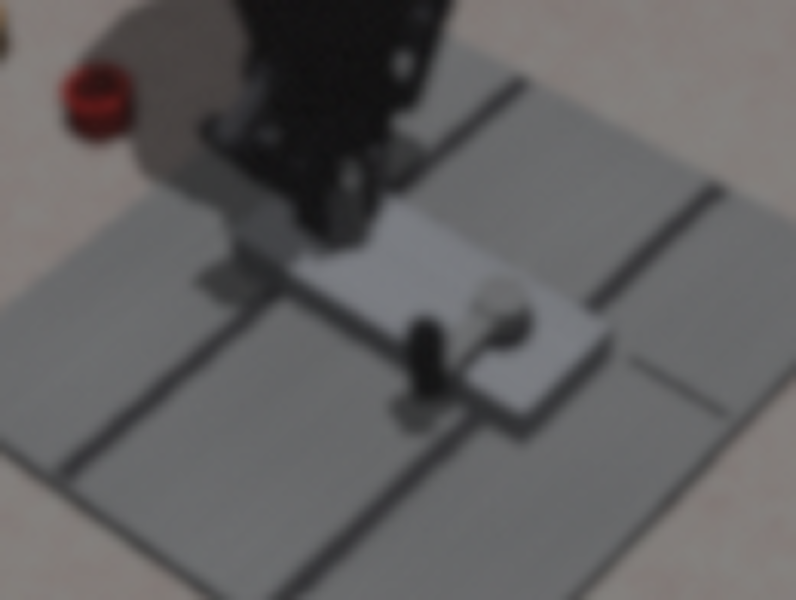

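The block is close: its front-left top corner is at (610,328) in the crop, and the left stroke runs (630,360)-(727,413). The lever is open. I'll measure the remaining gap.

```bash
cat > gap.py <<'E'
from m import *
def gap(ys=range(15,76,6),x0=527.):
    T=snap('top'); S=snap('scene')
    a=np.radians(0.75); dx=np.array([np.cos(a),np.sin(a)]); dy=np.array([-np.sin(a),np.cos(a)]); o=np.array([522.,1.5])
    for n,s in (('T',T),('S',S)):
        st_=line(n+' strokeL',edge(s,10,[o+dy*y for y in range(92,131,5)],dx,9,'dark'))
        for md in ('up','down'):
            f=line(n+' blocktop '+md,edge(s,32,[np.array([x0,1.5])+dy*y for y in ys],dx,12,md))
            print('   face minus stroke', ((f[0]-st_[0])@dx).round(2))
    return T,S
if __name__=='__main__':
    T,S=gap()
    for n,s in (('T',T),('S',S)):
        t,g=prof(s,32,(527,50),(1,0),14,29); print(n,g.round(0).tolist())
        t,g=prof(s,10,(521,112),(1,0),14,29); print(n,g.round(0).tolist())
E
python3 gap.py
```

```text
T strokeL c [520.6 111. ] yaw(deg) of +y dir -0.65 res 0.2
T blocktop up c [527.6  46.5] yaw(deg) of +y dir -0.29 res 0.3
   face minus stroke 6.16
T blocktop down c [521.4  46.4] yaw(deg) of +y dir 2.15 res 1.1
   face minus stroke -0.06
S strokeL c [519.4 111. ] yaw(deg) of +y dir 0.95 res 0.2
S blocktop up c [526.4  46.5] yaw(deg) of +y dir 0.86 res 0.8
   face minus stroke 6.18
S blocktop down c [532.5  46.6] yaw(deg) of +y dir 12.11 res 11.4
   face minus stroke 12.28
T [87.0, 87.0, 87.0, 88.0, 90.0, 90.0, 87.0, 82.0, 73.0, 63.0, 52.0, 44.0, 41.0, 47.0, 60.0, 76.0, 90.0, 99.0, 103.0, 105.0, 105.0, 105.0, 106.0, 106.0, 107.0, 107.0, 107.0, 105.0, 102.0]
T [96.0, 96.0, 96.0, 97.0, 98.0, 98.0, 99.0, 100.0, 101.0, 99.0, 94.0, 85.0, 76.0, 70.0, 70.0, 74.0, 81.0, 88.0, 93.0, 96.0, 98.0, 98.0, 98.0, 97.0, 97.0, 97.0, 97.0, 97.0, 97.0]
S [107.0, 107.0, 107.0, 107.0, 107.0, 107.0, 107.0, 108.0, 108.0, 108.0, 109.0, 111.0, 112.0, 114.0, 116.0, 118.0, 120.0, 121.0, 122.0, 122.0, 122.0, 122.0, 120.0, 118.0, 114.0, 110.0, 104.0, 97.0, 90.0]
S [105.0, 105.0, 105.0, 105.0, 105.0, 104.0, 103.0, 100.0, 97.0, 93.0, 89.0, 85.0, 84.0, 84.0, 87.0, 91.0, 95.0, 99.0, 102.0, 104.0, 105.0, 106.0, 106.0, 106.0, 106.0, 106.0, 106.0, 106.0, 106.0]
```

View pics/c5.png

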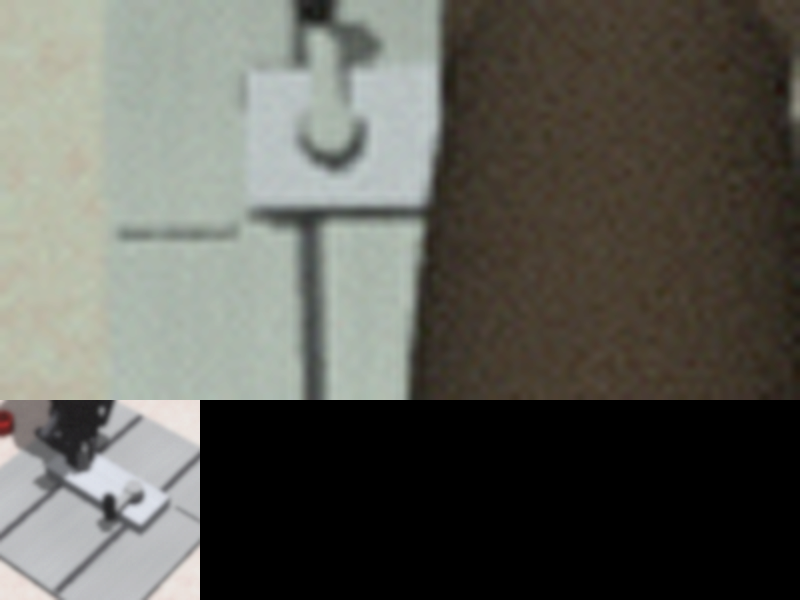

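The remaining gap is about 6.2 mm in both views.

Emit:
servo_tool(
  travel=[
    [0, -0.22, 0],
    [0, -0.22, 0],
    [0, -0.21, 0],
    [0, 0, 0],
  ],
  rot=[
    [0, 0, 0],
    [0, 0, 0],
    [0, 0, 0],
    [0, 0, 0],
  ],
  gripper=[1, 1, 1, 1],
)

```text
clock: 16.22
position: [552.4, -38.8, 14.5]
tool_rot: [2.203, 2.231, 0.009]
force: [13.4, -1.4, -4.0]
width: 0.189
finger_force: 59.6
```

```bash
python3 - <<'E'
from gap import *
st()
gap(x0=521.)
E
```

```text
t 16.2167 p [552.4 -38.8  14.5] F [13.4 -1.4 -4. ] w 0.1894232583964164 ff 59.554519057273865
R [[-0.012, 1.0, 0.008], [1.0, 0.012, -0.0], [-0.001, 0.008, -1.0]] q [-0.07   0.241 -0.329  0.993  0.     1.488]
T strokeL c [520.6 111. ] yaw(deg) of +y dir -0.93 res 0.4
T blocktop up c [521.3  46.5] yaw(deg) of +y dir 0.46 res 1.6
   face minus stroke -0.15
T blocktop down c [515.7  46.4] yaw(deg) of +y dir -0.03 res 0.9
   face minus stroke -5.74
S strokeL c [519.4 111. ] yaw(deg) of +y dir 1.05 res 0.2
S blocktop up c [520.6  46.5] yaw(deg) of +y dir 0.88 res 1.0
   face minus stroke 0.35
S blocktop down c [526.5  46.6] yaw(deg) of +y dir 15.49 res 10.0
   face minus stroke 6.27
```

Emit:
servo_tool(
  travel=[
    [0, 0, 0],
    [0, 0, 0],
    [0, 0, 0],
    [0, 0, 0],
    [0, 0, -3],
    [0, 0, -3],
    [0, 0, -2],
    [0, 0, 0],
  ],
  rot=[
    [0, 0, 0],
    [0, 0, 0],
    [0, 0, 0],
    [0, 0, 0],
    [0, 0, 0],
    [0, 0, 0],
    [0, 0, 0],
    [0, 0, 0],
  ],
  gripper=[4, 4, 4, 4, 4, 4, 4, 4],
)

```text
clock: 16.98
position: [550.0, -38.7, 97.8]
tool_rot: [2.204, 2.232, 0.007]
force: [0.2, -0.6, 0.1]
width: 0.467
finger_force: 0.0
```

Emit:
servo_tool(
  travel=[
    [0, 0, 0],
    [0, 0, 0],
    [0, 0, 0],
    [0, 0, 0],
    [0, 0, 0],
    [0, 0, 0],
    [0, 0, 0],
    [0, 0, 0],
    [0, 0, 0],
    [0, 0, 0],
  ],
  rot=[
    [0, 0, 7],
    [0, 0, 7],
    [0, 0, 7],
    [0, 0, 7],
    [0, 0, 7],
    [0, 0, 7],
    [0, 0, 7],
    [0, 0, 7],
    [0, 0, 7],
    [0, 0, 3.5],
  ],
  gripper=[4, 4, 4, 4, 4, 4, 4, 4, 4, 4],
)

```text
clock: 17.82
position: [547.1, -38.6, 92.2]
tool_rot: [-3.073, -0.65, 0.003]
force: [0.1, -0.5, -1.0]
width: 0.47
finger_force: 0.0
```

```bash
python3 - <<'E'
from gap import *
plan((601.7,50.5,24),24)
gap(x0=521.)
S=snap('scene');P=cloud(S);g=S['image'].max(2)
m=(P[...,2]>50)&(P[...,2]<85)&(g<45)&(abs(P[...,0]-602)<25)&(abs(P[...,1]-50)<25); print('handle',m.sum(),np.median(P[m],0))
E
```

```text
t 17.8167 p [547.1 -38.6  92.2] F [ 0.1 -0.5 -1. ] w 0.4698265133186923 ff 0.0
R [[0.914, 0.405, -0.002], [0.405, -0.914, 0.0], [-0.001, -0.001, -1.0]] q [-0.07   0.195 -0.209  1.169 -0.     2.654]
yaw 23.88 rot tool z -0.12 | then travel cm [ 8.61 -5.91  6.82] | travel in present frame [ 8.61 -5.93  6.82] tilt corr deg [-0.04  0.08 -0.12]
T strokeL c [520.6 111. ] yaw(deg) of +y dir -0.66 res 0.2
T blocktop up c [521.3  46.5] yaw(deg) of +y dir 0.21 res 1.4
   face minus stroke -0.09
T blocktop down c [515.8  46.4] yaw(deg) of +y dir 0.0 res 0.7
   face minus stroke -5.65
S strokeL c [519.4 111. ] yaw(deg) of +y dir 1.13 res 0.2
S blocktop up c [520.7  46.5] yaw(deg) of +y dir 0.9 res 1.2
   face minus stroke 0.43m.py:22: RuntimeWarning: invalid value encountered in scalar divide
  k=np.argmax(w); sl=slice(max(0,k-6),k+7); tt=(w[sl]*t[sl]).sum()/w[sl].sum()
Traceback (most recent call last):
  File "gap.py", line 8, in gap
    f=line(n+' blocktop '+md,edge(s,32,[np.array([x0,1.5])+dy*y for y in ys],dx,12,md))
                             ~~~~^^^^^^^^^^^^^^^^^^^^^^^^^^^^^^^^^^^^^^^^^^^^^^^^^^^^^
  File "m.py", line 24, in edge
    o=np.array(o); c=o.mean(0); _,_,v=np.linalg.svd(o-c); d=v[0]; res=np.abs((o-c)@v[1]).max()
                                      ~~~~~~~~~~~~~^^^^^
numpy.linalg.LinAlgError: SVD did not converge
```

The face is on the line to within about 0.3 mm. Next is the lever handle, with the height correction applied.

Emit:
servo_tool(
  travel=[
    [2.15, -1.48, 0],
    [2.15, -1.48, 0],
    [2.15, -1.48, 0],
    [2.15, -1.48, 0],
    [0, 0, 0],
    [0, 0, 2.3],
    [0, 0, 2.3],
    [0, 0, 2.2],
    [0, 0, 0],
    [0, 0, 0],
  ],
  rot=[
    [0, 0, 0],
    [0, 0, 0],
    [0, 0, 0],
    [0, 0, 0],
    [0, 0, 0],
    [0, 0, 0],
    [0, 0, 0],
    [0, 0, 0],
    [0, 0, 0],
    [0, 0, 0],
  ],
  gripper=[4, 4, 4, 4, 4, 4, 4, 4, 4, 4],
)

```text
clock: 18.75
position: [600.4, 50.3, 23.9]
tool_rot: [-3.071, -0.66, 0.006]
force: [0.6, -0.5, -0.2]
width: 0.466
finger_force: 0.0
```

Emit:
servo_tool(
  travel=[
    [0, 0, 0],
    [0, 0, 0],
    [0, 0, 0],
    [0, 0, 0],
    [0, 0, 0],
  ],
  rot=[
    [0, 0, 0],
    [0, 0, 0],
    [0, 0, 0],
    [0, 0, 0],
    [0, 0, 0],
  ],
  gripper=[1.9, 1.9, 1.9, 1.9, 1.9],
)

```text
clock: 19.17
position: [602.6, 50.7, 26.1]
tool_rot: [3.072, 0.659, 0.002]
force: [1.0, 0.4, 1.6]
width: 0.224
finger_force: 0.2
```

```bash
python3 - <<'E'
from h import *
for phi in (5,93):
    a=np.radians(phi); plan((552+50*np.cos(a),46.3+50*np.sin(a),26),phi+19)
E
```

```text
t 19.1667 p [602.6  50.7  26.1] F [1.  0.4 1.6] w 0.22364713437058054 ff 0.19539748784154654
R [[0.912, 0.41, 0.002], [0.41, -0.912, 0.0], [0.002, 0.001, -1.0]] q [ 0.084  0.329 -0.183  1.058  0.     2.803]
yaw 24.22 rot tool z 0.22 | then travel cm [-0.08 -0.03  0.01] | travel in present frame [-0.08 -0.03  0.01] tilt corr deg [ 0.03 -0.09  0.22]
t 19.1667 p [602.6  50.7  26.1] F [1.  0.4 1.6] w 0.22364713437058054 ff 0.19539748784154654
R [[0.912, 0.41, 0.002], [0.41, -0.912, 0.0], [0.002, 0.001, -1.0]] q [ 0.084  0.329 -0.183  1.058  0.     2.803]
yaw 24.22 rot tool z -87.78 | then travel cm [ 6.21 -3.23  0.01] | travel in present frame [-2.99 -6.33  0.01] tilt corr deg [ 9.000e-02 -5.000e-02 -8.778e+01]
```

Emit:
servo_tool(
  travel=[
    [0.16, -0.59, 0],
    [0.16, -0.59, 0],
    [0.16, -0.59, 0],
    [0.16, -0.59, 0],
    [0.16, -0.59, 0],
    [0, 0, 0],
  ],
  rot=[
    [0, 0, -7],
    [0, 0, -7],
    [0, 0, -7],
    [0, 0, -7],
    [0, 0, -7],
    [0, 0, 0],
  ],
  gripper=[1.9, 1.9, 1.9, 1.9, 1.9, 1.9],
)

```text
clock: 19.67
position: [590.4, 79.0, 25.8]
tool_rot: [2.728, 1.557, 0.002]
force: [0.6, 0.1, 0.3]
width: 0.223
finger_force: 0.0
```

Emit:
servo_tool(
  travel=[
    [0.16, -0.59, 0],
    [0.16, -0.59, 0],
    [0.16, -0.59, 0],
    [0.16, -0.59, 0],
    [0.16, -0.59, 0],
    [0.16, -0.59, 0],
    [0.16, -0.59, 0],
    [0, 0, 0],
  ],
  rot=[
    [0, 0, -7],
    [0, 0, -7],
    [0, 0, -7],
    [0, 0, -7],
    [0, 0, -7],
    [0, 0, -7],
    [0, 0, -7],
    [0, 0, 0],
  ],
  gripper=[1.9, 1.9, 1.9, 1.9, 1.9, 1.9, 1.9, 1.9],
)

```text
clock: 20.33
position: [552.0, 95.9, 25.5]
tool_rot: [1.842, 2.545, 0.0]
force: [-0.1, 0.3, -0.3]
width: 0.225
finger_force: 0.0
```

Emit:
servo_tool(
  travel=[
    [0.05, -0.2, 0],
    [0, 0, 0],
  ],
  rot=[
    [0, 0, -2],
    [0, 0, 0],
  ],
  gripper=[1.9, 1.9],
)

```text
clock: 20.5
position: [550.7, 95.6, 25.5]
tool_rot: [1.803, 2.572, 0.0]
force: [0.7, 0.3, -0.3]
width: 0.227
finger_force: 0.0
```

Emit:
servo_tool(
  travel=[
    [0.05, -0.15, 0],
    [0.05, -0.1, 0],
    [0, 0, 0],
  ],
  rot=[
    [0, 0, 0],
    [0, 0, 0],
    [0, 0, 0],
  ],
  gripper=[1.9, 1.9, 1.9],
)

```text
clock: 20.75
position: [548.6, 95.7, 25.4]
tool_rot: [1.8, 2.574, 0.001]
force: [3.2, 0.4, -0.1]
width: 0.224
finger_force: 1.4
```

Emit:
servo_tool(
  travel=[
    [0.05, -0.15, 0],
    [0, 0, 0],
  ],
  rot=[
    [0, 0, 0],
    [0, 0, 0],
  ],
  gripper=[1.9, 1.9],
)

```text
clock: 20.92
position: [548.4, 95.7, 25.5]
tool_rot: [1.798, 2.572, 0.003]
force: [8.3, -0.0, -3.9]
width: 0.225
finger_force: 3.7
```

Lever is fully back (8 N against the stop). Release, rise, and turn towards the straightedge.

Emit:
servo_tool(
  travel=[
    [0, 0, 0],
    [0, 0, 0],
    [0, 0, 0],
    [0, 0, -3],
    [0, 0, -4],
    [0, 0, -2],
    [0, 0, 0],
    [0, 0, 0],
    [0, 0, 0],
    [0, 0, 0],
  ],
  rot=[
    [0, 0, 0],
    [0, 0, 0],
    [0, 0, 0],
    [0, 0, 0],
    [0, 0, 0],
    [0, 0, -7],
    [0, 0, -7],
    [0, 0, -7],
    [0, 0, -7],
    [0, 0, -7],
  ],
  gripper=[4, 4, 4, 4, 4, 4, 4, 4, 4, 4],
)

```text
clock: 21.75
position: [545.8, 95.7, 115.3]
tool_rot: [-0.931, -3.0, 0.0]
force: [-1.1, -0.7, -0.1]
width: 0.469
finger_force: 0.0
```

Emit:
servo_tool(
  travel=[
    [0, 0, 0],
    [0, 0, 0],
    [0, 0, 0],
    [0, 0, 0],
    [0, 0, 0],
    [0, 0, 0],
  ],
  rot=[
    [0, 0, -7],
    [0, 0, -7],
    [0, 0, -7],
    [0, 0, -7],
    [0, 0, -2.5],
    [0, 0, 0],
  ],
  gripper=[4, 4, 4, 4, 4, 4],
)

```text
clock: 22.25
position: [545.7, 95.7, 115.0]
tool_rot: [-0.116, -3.138, 0.0]
force: [-0.2, 0.5, 0.0]
width: 0.473
finger_force: 0.0
```

```bash
python3 - <<'E'
from m import *
T=snap('top');S=snap('scene')
for n,s in (('T',T),('S',S)):
    P=cloud(s); g=s['image'].max(2)
    m=(P[...,2]>30)&(P[...,2]<60)&(P[...,1]>230)&(P[...,1]<370)&(P[...,0]<620)&(P[...,0]>400); q=P[m][:,:2]
    print(n,len(q),'ridge',cv2.minAreaRect(q.astype(np.float32)))
    m=(P[...,2]>4)&(P[...,2]<60)&(P[...,1]>230)&(P[...,1]<370)&(P[...,0]<680)&(P[...,0]>340); m=cv2.morphologyEx(m.astype(np.uint8),cv2.MORPH_OPEN,np.ones((3,3))).astype(bool); q=P[m][:,:2]
    print(n,len(q),'bar',cv2.minAreaRect(q.astype(np.float32)))
    # black ridge mask
    b=cv2.inRange(s['image'],(0,0,0),(48,48,48)); X=ray(s,np.stack(np.meshgrid(np.arange(512),np.arange(384)),-1).reshape(-1,2),48).reshape(384,512,3)
    b[(X[...,1]<230)|(X[...,1]>350)|(X[...,0]<400)|(X[...,0]>600)]=0
    v,u=np.nonzero(b); print(n,'black',len(u),[np.round(x,1) for x in cv2.minAreaRect(ray(s,np.c_[u,v],48)[:,:2].astype(np.float32))])
plan((497,296,60),175.4)
# lever check
P=cloud(S);g=S['image'].max(2)
m=(P[...,2]>50)&(P[...,2]<85)&(g<45)&(abs(P[...,0]-552)<25)&(abs(P[...,1]-97)<30); print('handle',m.sum(),np.median(P[m],0))
E
```

```text
T 138 ridge ((497.51678466796875, 295.6622314453125), (13.053506851196289, 99.70122528076172), 85.78999328613281)
T 605 bar ((497.40350341796875, 295.78802490234375), (30.939855575561523, 237.77621459960938), 86.22442626953125)
T black 193 [array([496.2, 287.2]), array([28.6, 98.4]), np.float64(85.5)]
S 284 ridge ((499.482177734375, 295.9606628417969), (13.642001152038574, 100.39771270751953), 86.14503479003906)
S 1204 bar ((497.5599365234375, 292.6447448730469), (37.68291091918945, 243.69541931152344), 85.63306427001953)
S black 296 [array([511.2, 303. ]), array([ 16.6, 115.8]), np.float64(86.0)]
t 22.35 p [545.9  95.7 115.1] F [ 0.3 -0.2  0.2] w 0.46620572366605073 ff 0.0
R [[-0.997, 0.077, -0.001], [0.077, 0.997, -0.0], [0.001, -0.0, -1.0]] q [ 0.174  0.196 -0.156  1.219  0.     0.25 ]
yaw 175.61 rot tool z 0.21 | then travel cm [ 6.48 19.57  5.51] | travel in present frame [ 6.41 19.59  5.51] tilt corr deg [-0.01 -0.04  0.21]
handle 56 [552.57063199 100.30548561  68.21205576]
```

Lever confirmed locked (handle at (552,100)). Straightedge centre ≈(498,296), long-axis yaw ≈176°. Going there.

Emit:
servo_tool(
  travel=[
    [1.06, 3.26, 0],
    [1.06, 3.26, 0],
    [1.06, 3.26, 0],
    [1.06, 3.26, 0],
    [1.06, 3.26, 0],
    [1.06, 3.26, 0],
    [0, 0, 0],
    [0, 0, 3.0],
    [0, 0, 3.0],
    [0, 0, 0],
  ],
  rot=[
    [0, 0, -0.3],
    [0, 0, 0],
    [0, 0, 0],
    [0, 0, 0],
    [0, 0, 0],
    [0, 0, 0],
    [0, 0, 0],
    [0, 0, 0],
    [0, 0, 0],
    [0, 0, 0],
  ],
  gripper=[4, 4, 4, 4, 4, 4, 4, 4, 4, 4],
)

```text
clock: 23.18
position: [493.2, 293.5, 49.7]
tool_rot: [-0.11, -3.132, 0.008]
force: [-1.6, -0.0, -0.7]
width: 0.466
finger_force: 0.0
```

Emit:
servo_tool(
  travel=[
    [0, 0, 2.0],
    [0, 0, 2.0],
    [0, 0, 1.6],
    [0, 0, 0],
    [0, 0, 0],
  ],
  rot=[
    [0, 0, 0],
    [0, 0, 0],
    [0, 0, 0],
    [0, 0, 0],
    [0, 0, 0],
  ],
  gripper=[4, 4, 4, 4, 4],
)

```text
clock: 23.6
position: [496.4, 294.8, -0.3]
tool_rot: [-0.111, -3.139, 0.001]
force: [0.7, -0.5, -0.2]
width: 0.468
finger_force: 0.0
```

Emit:
servo_tool(
  travel=[
    [0, 0, 0],
    [0, 0, 0],
    [0, 0, 0],
    [0, 0, 0],
    [0, 0, 0],
    [0, 0, 0],
  ],
  rot=[
    [0, 0, 0],
    [0, 0, 0],
    [0, 0, 0],
    [0, 0, 0],
    [0, 0, 0],
    [0, 0, 0],
  ],
  gripper=[0, 0, 0, 0, 0, 0],
)

```text
clock: 24.1
position: [497.7, 296.1, 1.1]
tool_rot: [0.11, 3.137, 0.003]
force: [0.0, 0.1, 5.9]
width: 0.122
finger_force: 59.6
```

```bash
python3 - <<'E'
from m import *
st()
E
```

```text
t 24.1 p [497.7 296.1   1.1] F [0.  0.1 5.9] w 0.12177881561451014 ff 59.63001787662506
R [[-0.998, 0.07, 0.003], [0.07, 0.998, 0.002], [-0.003, 0.002, -1.0]] q [ 0.537  0.3   -0.282  0.986 -0.     0.607]
```

Straightedge gripped on its ridge. Small lift, shift inwards, then turn.

Emit:
servo_tool(
  travel=[
    [0, 0, -1],
    [0, 0, -1],
    [0, 0, -1.2],
    [0, 0, 0],
    [0, -1.5, 0],
    [0, -2, 0],
    [0, -1.5, 0],
    [0, -1, 0],
    [0, 0, 0],
  ],
  rot=[
    [0, 0, 0],
    [0, 0, 0],
    [0, 0, 0],
    [0, 0, 0],
    [0, 0, 0],
    [0, 0, 0],
    [0, 0, 0],
    [0, 0, 0],
    [0, 0, 0],
  ],
  gripper=[0, 0, 0, 0, 0, 0, 0, 0, 0],
)

```text
clock: 24.85
position: [491.6, 233.1, 30.7]
tool_rot: [-0.113, -3.138, 0.002]
force: [-0.3, -0.1, -6.1]
width: 0.124
finger_force: 59.6
```

Emit:
servo_tool(
  travel=[
    [0, 0, 0],
    [0, 0, 0],
    [0, 0, 0],
    [0, 0, 0],
    [0, 0, 0],
    [0, 0, 0],
    [0, 0, 0],
    [0, 0, 0],
    [0, 0, 0],
    [0, 0, 0],
  ],
  rot=[
    [0, 0, 3],
    [0, 0, 5],
    [0, 0, 5],
    [0, 0, 5],
    [0, 0, 5],
    [0, 0, 5],
    [0, 0, 5],
    [0, 0, 5],
    [0, 0, 5],
    [0, 0, 5],
  ],
  gripper=[0, 0, 0, 0, 0, 0, 0, 0, 0, 0],
)

```text
clock: 25.68
position: [492.5, 235.8, 31.0]
tool_rot: [-1.383, -2.82, -0.001]
force: [0.6, -0.4, -5.9]
width: 0.131
finger_force: 59.5
```

Emit:
servo_tool(
  travel=[
    [0, 0, 0],
    [0, 0, 0],
    [0, 0, 0],
    [0, 0, 0],
    [0, 0, 0],
    [0, 0, 0],
    [0, 0, 0],
    [0, 0, 0],
    [0, 0, 0],
  ],
  rot=[
    [0, 0, 5],
    [0, 0, 5],
    [0, 0, 5],
    [0, 0, 5],
    [0, 0, 5],
    [0, 0, 5],
    [0, 0, 4],
    [0, 0, 2.5],
    [0, 0, 0],
  ],
  gripper=[0, 0, 0, 0, 0, 0, 0, 0, 0],
)

```text
clock: 26.43
position: [492.4, 235.8, 31.0]
tool_rot: [-2.193, -2.249, -0.0]
force: [0.6, -0.0, -6.0]
width: 0.125
finger_force: 59.5
```

```bash
python3 - <<'E'
from m import *
plan((503,1.5,33),90.8)
T=snap('top');P=cloud(T)
m=(P[...,2]>35)&(P[...,2]<65)&(P[...,1]>120)&(P[...,1]<370)&(P[...,0]<620)&(P[...,0]>400); print(m.sum(),np.median(P[m],0))
S=snap('scene'); P=cloud(S); m=(P[...,2]>20)&(P[...,2]<60)&(P[...,1]>105)&(P[...,1]<360)&(P[...,0]<560)&(P[...,0]>440); q=P[m]; print('S',len(q),cv2.minAreaRect(q[:,:2].astype(np.float32)), np.percentile(q[:,2],[10,50,90]))
E
```

```text
t 26.4333 p [492.4 235.8  31. ] F [ 0.6 -0.  -6. ] w 0.12511760123087218 ff 59.52715516090393
R [[-0.025, 1.0, -0.0], [1.0, 0.025, 0.0], [0.0, -0.0, -1.0]] q [ 0.446  0.222 -0.313  1.035  0.     1.992]
yaw 91.45 rot tool z 0.65 | then travel cm [-23.44   0.73  -0.2 ] | travel in present frame [-23.44   0.46  -0.21] tilt corr deg [-0.01 -0.02  0.65]
198 [492.5103264  158.66938238  39.05498521]
S 1128 ((492.7374267578125, 234.55014038085938), (34.735103607177734, 240.10398864746094), 0.9349769353866577) [35.0784489  39.81140021 47.98222332]
```

Emit:
servo_tool(
  travel=[
    [-1, 0.02, 0],
    [-2.5, 0.05, 0],
    [-3, 0.05, 0],
    [-3, 0.05, 0],
    [-3, 0.05, 0],
    [-3, 0.05, 0],
    [-3, 0.05, 0],
    [-2.5, 0.05, 0],
    [-1.5, 0.03, 0],
    [-0.9, 0, 0],
  ],
  rot=[
    [0, 0, 0.3],
    [0, 0, 0],
    [0, 0, 0],
    [0, 0, 0],
    [0, 0, 0],
    [0, 0, 0],
    [0, 0, 0],
    [0, 0, 0],
    [0, 0, 0],
    [0, 0, 0],
  ],
  gripper=[0, 0, 0, 0, 0, 0, 0, 0, 0, 0],
)

```text
clock: 27.37
position: [501.2, -0.7, 31.3]
tool_rot: [2.2, 2.242, -0.0]
force: [-0.1, 0.1, -6.1]
width: 0.129
finger_force: 59.5
```

Emit:
servo_tool(
  travel=[
    [0, 0, 0],
    [0, 0, 0],
  ],
  rot=[
    [0, 0, 0],
    [0, 0, 0],
  ],
  gripper=[0, 0],
)

```text
clock: 27.53
position: [501.3, 1.5, 31.2]
tool_rot: [-2.198, -2.244, -0.001]
force: [0.2, -0.1, -6.5]
width: 0.125
finger_force: 59.5
```

```bash
python3 - <<'E'
from m import *
plan((503,2,13),90.8)
S=snap('scene'); P=cloud(S); m=(P[...,2]>33)&(P[...,2]<60)&(abs(P[...,1])<125)&(P[...,0]<518)&(P[...,0]>440); q=P[m]; print('S',len(q),cv2.minAreaRect(q[:,:2].astype(np.float32)), np.percentile(q[:,2],[10,50,90]))
for o in brass(S,11): print(o)
E
```

```text
t 27.5333 p [501.3   1.5  31.2] F [ 0.2 -0.1 -6.5] w 0.12525727847682697 ff 59.53738868236542
R [[-0.02, 1.0, 0.0], [1.0, 0.02, 0.001], [0.001, 0.0, -1.0]] q [ 3.000e-03  1.430e-01 -4.110e-01  1.017e+00  1.000e-03  1.553e+00]
yaw 91.17 rot tool z 0.37 | then travel cm [0.05 0.17 1.82] | travel in present frame [0.05 0.17 1.82] tilt corr deg [ 0.   -0.03  0.37]
S 797 ((501.7243957519531, -0.27913665771484375), (34.60920715332031, 242.28057861328125), 1.1417953968048096) [37.09776896 40.35973654 49.00720547]
(164.6666717529297, 164.5, 5.069066524505615, array([ 557.4, -276.2,   11. ]))
(140.5, 150.5, 5.147915363311768, array([ 561.1, -378.1,   11. ]))
(197.6999969482422, 143.89999389648438, 4.701164245605469, array([ 431.9, -268.6,   11. ]))
(167.5, 133.7857208251953, 4.473381042480469, array([ 456.4, -375.7,   11. ]))
(226.25, 120.0, 10.443399429321289, array([ 289. , -283.1,   11. ]))
```

Emit:
servo_tool(
  travel=[
    [0, 0, 0.7],
    [0, 0, 0.7],
    [0, 0, 0.4],
    [0, 0, 0],
    [0, 0, 0.1],
    [0, 0, 0],
  ],
  rot=[
    [0, 0, 0.3],
    [0, 0, 0],
    [0, 0, 0],
    [0, 0, 0],
    [0, 0, 0],
    [0, 0, 0],
  ],
  gripper=[0, 0, 0, 0, 0, 0],
)

```text
clock: 28.08
position: [501.3, 1.9, 11.9]
tool_rot: [-2.203, -2.239, 0.0]
force: [-0.4, -0.3, -6.8]
width: 0.126
finger_force: 59.5
```

Emit:
servo_tool(
  travel=[
    [0, 0, 0.1],
    [0, 0, 0],
  ],
  rot=[
    [0, 0, 0],
    [0, 0, 0],
  ],
  gripper=[0, 0],
)

```text
clock: 28.25
position: [501.6, 1.7, 11.3]
tool_rot: [2.204, 2.239, 0.0]
force: [-0.5, -0.4, -6.0]
width: 0.125
finger_force: 59.5
```

Emit:
servo_tool(
  travel=[
    [0, 0, 0.1],
    [0, 0, 0],
  ],
  rot=[
    [0, 0, 0],
    [0, 0, 0],
  ],
  gripper=[0, 0],
)

```text
clock: 28.42
position: [501.8, 1.7, 11.0]
tool_rot: [2.203, 2.238, 0.001]
force: [-2.0, 1.0, 1.3]
width: 0.129
finger_force: 60.5
```

Emit:
servo_tool(
  travel=[
    [0, 0.15, 0],
    [0, 0.15, 0],
    [0, 0.1, 0],
    [0, 0, 0],
  ],
  rot=[
    [0, 0, 0],
    [0, 0, 0],
    [0, 0, 0],
    [0, 0, 0],
  ],
  gripper=[0, 0, 0, 0],
)

```text
clock: 28.75
position: [504.7, 1.6, 11.0]
tool_rot: [-2.204, -2.238, 0.001]
force: [-6.1, 0.1, 5.4]
width: 0.126
finger_force: 61.2
```

Emit:
servo_tool(
  travel=[
    [0, 0.1, 0],
    [0, 0, 0],
  ],
  rot=[
    [0, 0, 0],
    [0, 0, 0],
  ],
  gripper=[0, 0],
)

```text
clock: 28.92
position: [505.6, 1.6, 11.0]
tool_rot: [-2.204, -2.238, 0.001]
force: [-6.7, -0.8, 6.5]
width: 0.122
finger_force: 61.2
```

Emit:
servo_tool(
  travel=[
    [0, 0.1, 0],
    [0, 0, 0],
  ],
  rot=[
    [0, 0, 0],
    [0, 0, 0],
  ],
  gripper=[0, 0],
)

```text
clock: 29.08
position: [506.1, 1.6, 11.0]
tool_rot: [-2.203, -2.238, 0.002]
force: [-8.2, -0.5, 7.8]
width: 0.128
finger_force: 61.4
```

Emit:
servo_tool(
  travel=[
    [0, 0.06, 0],
    [0, 0, 0],
  ],
  rot=[
    [0, 0, 0],
    [0, 0, 0],
  ],
  gripper=[0, 0],
)

```text
clock: 29.25
position: [506.1, 1.6, 11.0]
tool_rot: [-2.203, -2.238, 0.003]
force: [-10.3, 0.2, 10.4]
width: 0.124
finger_force: 61.8
```

```bash
python3 - <<'E'
from m import *
st(); S=snap('scene'); T=snap('top')
im=np.zeros((600,800,3),np.uint8); im[:300]=cv2.resize(T['image'][170:215,205:325],(800,300),interpolation=cv2.INTER_CUBIC)
im[300:]=cv2.resize(S['image'][175:235,170:330],(800,300),interpolation=cv2.INTER_CUBIC); cv2.imwrite('pics/c6.png',np.clip(im*1.6,0,255).astype(np.uint8))
E
```

```text
t 29.25 p [506.1   1.6  11. ] F [-10.3   0.2  10.4] w 0.12366076940398046 ff 61.7560476064682
R [[-0.016, 1.0, -0.003], [1.0, 0.016, -0.0], [-0.0, -0.003, -1.0]] q [ 0.003  0.169 -0.428  0.977 -0.     1.558]
```

View pics/c6.png

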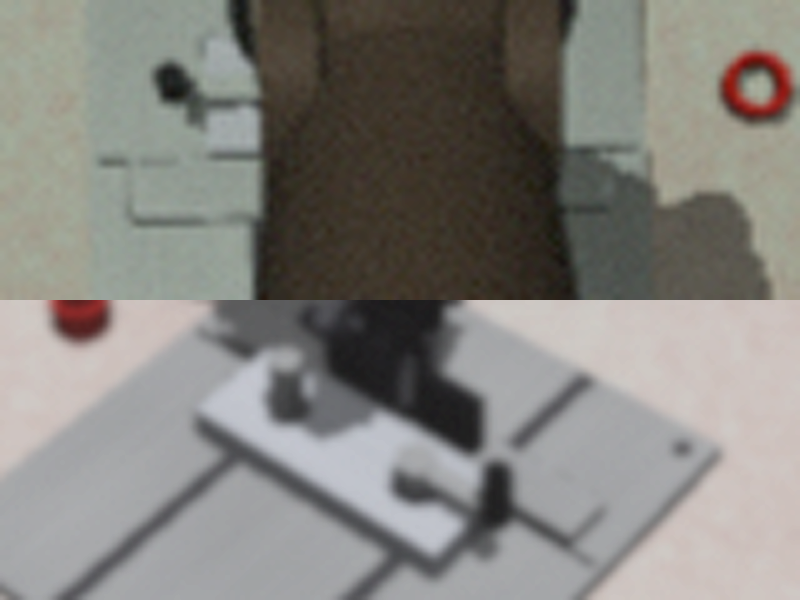

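The straightedge is down on the plate against the block face. The lever is locked (left handle), and the bar's far edge runs into the left stroke at row ~155. Releasing.

Emit:
servo_tool(
  travel=[
    [0, -0.05, 0],
    [0, 0, 0],
    [0, 0, 0],
    [0, 0, 0],
    [0, 0, -2],
    [0, 0, -4],
    [0, 0, -4],
    [0, 0, -2],
    [0, 0, 0],
  ],
  rot=[
    [0, 0, 0],
    [0, 0, 0],
    [0, 0, 0],
    [0, 0, 0],
    [0, 0, 0],
    [0, 0, 0],
    [0, 0, 0],
    [0, 0, 0],
    [0, 0, 0],
  ],
  gripper=[3, 3, 3, 3, 3, 3.5, 4, 5, 5],
)

```text
clock: 30.1
position: [510.9, 1.8, 135.8]
tool_rot: [2.199, 2.234, 0.01]
force: [1.1, 0.4, 0.2]
width: 0.582
finger_force: 0.0
```

Emit:
servo_tool(
  travel=[
    [-2, -1, 0],
    [-3, -1, 0],
    [-3, -1, 0],
    [-3, -1, 0],
    [-3, -1, 0],
    [-3, -1, 0],
    [-3, -1, 0],
    [-2, 0, 0],
    [0, 0, 0],
  ],
  rot=[
    [0, 0, 0],
    [0, 0, 0],
    [0, 0, 0],
    [0, 0, 0],
    [0, 0, 0],
    [0, 0, 0],
    [0, 0, 0],
    [0, 0, 0],
    [0, 0, 0],
  ],
  gripper=[5, 5, 5, 5, 5, 5, 5, 5, 5],
)

```text
clock: 30.85
position: [440.6, -222.5, 129.4]
tool_rot: [2.208, 2.234, -0.001]
force: [0.2, -0.3, -0.9]
width: 0.579
finger_force: 0.0
```

```bash
cat > se.py <<'E'
from m import *
def se():
    T=snap('top'); S=snap('scene')
    for n,s in (('T',T),('S',S)):
        P=cloud(s); m=(P[...,2]>35)&(P[...,2]<66)&(abs(P[...,1])<65)&(P[...,0]<516)&(P[...,0]>470); q=P[m]
        print(n,'ridge',[np.round(x,1) for x in cv2.minAreaRect(q[:,:2].astype(np.float32))])
        for o in brass(s,11): print(n,np.round(o[:3],1),o[3])
    # near lower edge of bar (z=10 plate edge) and far top edge z=20, top view
    dx=np.array([1.,.013]); dy=np.array([-.013,1.])
    for lab,ys in (('L',range(-116,-56,6)),('R',range(58,117,6))):
        line('T near edge '+lab,edge(T,20,[np.array([491.5,1.5])+dy*y for y in ys],dx,7,'dark'))
        line('T far/face '+lab,edge(T,20,[np.array([522,1.5])+dy*y for y in ys if abs(y)<80],dx,6,'dark'))
    return T,S
if __name__=='__main__': st(); se()
E
python3 se.py
```

```text
t 30.85 p [ 440.6 -222.5  129.4] F [ 0.2 -0.3 -0.9] w 0.5789475918053872 ff 0.0
R [[-0.012, 1.0, -0.0], [1.0, 0.012, -0.001], [-0.001, -0.0, -1.0]] q [-4.670e-01  7.800e-02 -2.620e-01  1.231e+00 -1.000e-03  1.092e+00]
T ridge [array([505.1,  -0.9]), array([97. , 12.5]), np.float64(89.2)]
S ridge [array([5.066e+02, 2.000e-01]), array([ 15.3, 101.7]), np.float64(1.2)]
S [164.7 164.5   5.1] [ 557.4 -276.2   11. ]
S [140.4 150.6   5.1] [ 561.6 -377.9   11. ]
S [198.3 143.7   4.6] [ 430.2 -267.9   11. ]
S [167.6 133.6   4.7] [ 455.6 -376.    11. ]
S [228.5 120.5  12.7] [ 286.4 -275.7   11. ]
T near edge L c [492.6 -87.5] yaw(deg) of +y dir -0.7 res 0.2
T far/face L c [523.  -66.5] yaw(deg) of +y dir -0.2 res 0.1
T near edge R c [488.4  86.5] yaw(deg) of +y dir -0.64 res 1.8
T far/face R c [521.4  68.5] yaw(deg) of +y dir -0.62 res 0.1
```

The straightedge sits flush at centre ≈(506,-0.4). The sleeves haven't moved. I'll turn the tool to yaw 181° and fetch the first sleeve at ≈(433.5,-268.3).

Emit:
servo_tool(
  travel=[
    [0, 0, 0],
    [0, 0, 0],
    [0, 0, 0],
    [0, 0, 0],
    [0, 0, 0],
    [0, 0, 0],
    [0, 0, 0],
    [0, 0, 0],
    [0, 0, 0],
    [0, 0, 0],
  ],
  rot=[
    [0, 0, -7],
    [0, 0, -7],
    [0, 0, -7],
    [0, 0, -7],
    [0, 0, -7],
    [0, 0, -7],
    [0, 0, -7],
    [0, 0, -7],
    [0, 0, -7],
    [0, 0, -7],
  ],
  gripper=[5, 5, 5, 5, 5, 5, 5, 5, 5, 5],
)

```text
clock: 31.78
position: [441.2, -217.9, 129.8]
tool_rot: [-0.509, -3.1, -0.001]
force: [-0.2, -0.5, -0.1]
width: 0.589
finger_force: 0.0
```

Emit:
servo_tool(
  travel=[
    [0, 0, 0],
    [0, 0, 0],
    [0, 0, 0],
    [0, 0, 0],
  ],
  rot=[
    [0, 0, -7],
    [0, 0, -7],
    [0, 0, -6],
    [0, 0, 0],
  ],
  gripper=[5, 5, 5, 5],
)

```text
clock: 32.12
position: [441.2, -218.0, 129.8]
tool_rot: [0.032, -3.141, -0.001]
force: [-0.6, 0.7, -0.0]
width: 0.585
finger_force: 0.0
```

```bash
python3 - <<'E'
from m import *
plan((433.5,-268.3,-22),180.8)
E
```

```text
t 32.1167 p [ 441.2 -218.   129.8] F [-0.6  0.7 -0. ] w 0.5847940525849334 ff 0.0
R [[-1.0, -0.02, -0.0], [-0.02, 1.0, 0.001], [0.0, 0.001, -1.0]] q [-0.459  0.076 -0.263  1.233  0.    -0.479]
yaw -178.84 rot tool z 0.36 | then travel cm [ 0.84 -5.02 15.18] | travel in present frame [ 0.86 -5.02 15.18] tilt corr deg [ 0.03 -0.02  0.36]
```

Emit:
servo_tool(
  travel=[
    [0.43, -2.5, 0],
    [0.43, -2.5, 0],
    [0, 0, 3],
    [0, 0, 3],
    [0, 0, 3],
    [0, 0, 2],
    [0, 0, 2],
    [0, 0, 1.2],
    [0, 0, 0.8],
    [0, 0, 0],
  ],
  rot=[
    [0, 0, 0.3],
    [0, 0, 0],
    [0, 0, 0],
    [0, 0, 0],
    [0, 0, 0],
    [0, 0, 0],
    [0, 0, 0],
    [0, 0, 0],
    [0, 0, 0],
    [0, 0, 0],
  ],
  gripper=[5, 5, 5, 5, 5, 5, 5, 5, 5, 5],
)

```text
clock: 32.95
position: [432.1, -268.0, -21.6]
tool_rot: [0.015, -3.139, -0.003]
force: [0.8, 0.4, -0.5]
width: 0.582
finger_force: 0.0
```

Emit:
servo_tool(
  travel=[
    [0, 0, 0],
    [0, 0, 0],
    [0, 0, 0],
    [0, 0, 0],
    [0, 0, 0],
    [0, 0, 0],
  ],
  rot=[
    [0, 0, 0],
    [0, 0, 0],
    [0, 0, 0],
    [0, 0, 0],
    [0, 0, 0],
    [0, 0, 0],
  ],
  gripper=[5, 2.5, 2.5, 2.5, 2.5, 2.5],
)

```text
clock: 33.45
position: [434.0, -269.7, -18.3]
tool_rot: [-0.016, 3.139, -0.001]
force: [-0.3, 2.2, 5.6]
width: 0.372
finger_force: 59.2
```

```bash
python3 - <<'E'
from m import *
st()
E
```

```text
t 33.45 p [ 434.  -269.7  -18.3] F [-0.3  2.2  5.6] w 0.3717280956120428 ff 59.20769210904837
R [[-1.0, -0.01, 0.002], [-0.01, 1.0, -0.001], [-0.002, -0.001, -1.0]] q [-0.556  0.198 -0.462  0.908  0.001 -0.567]
```

Sleeve one gripped. I'll carry it to the left-most slot.

Emit:
servo_tool(
  travel=[
    [0, 0, -1.5],
    [0, 0, -2],
    [0, 0, -2],
    [-0.4, 3, 0],
    [-0.4, 3.5, 0],
    [-0.5, 4, 0],
    [-0.5, 4, 0],
    [-0.5, 4, 0],
    [-0.5, 4, 0],
    [-0.5, 4, 0],
  ],
  rot=[
    [0, 0, 0],
    [0, 0, 0],
    [0, 0, 0],
    [0, 0, 0],
    [0, 0, 0],
    [0, 0, 0],
    [0, 0, 0],
    [0, 0, 0],
    [0, 0, 0],
    [0, 0, 0],
  ],
  gripper=[2.5, 2.5, 2.5, 2.5, 2.5, 2.5, 2.5, 2.5, 2.5, 2.5],
)

```text
clock: 34.28
position: [463.5, -2.4, 35.9]
tool_rot: [-0.015, 3.14, -0.0]
force: [1.1, -0.5, -0.8]
width: 0.371
finger_force: 59.8
```

Emit:
servo_tool(
  travel=[
    [0, 4, 0],
    [0, 3, 0],
    [0, 2, 0],
    [0, 0, 0],
    [0, 0, 0],
  ],
  rot=[
    [0, 0, 0],
    [0, 0, 0],
    [0, 0, 0],
    [0, 0, 0],
    [0, 0, 0],
  ],
  gripper=[2.5, 2.5, 2.5, 2.5, 2.5],
)

```text
clock: 34.7
position: [462.4, 86.7, 35.6]
tool_rot: [-0.02, 3.141, -0.0]
force: [0.3, 0.0, -1.1]
width: 0.367
finger_force: 59.9
```

```bash
python3 - <<'E'
from m import *
plan((469.5,84,-8),180.8)
S=snap('scene'); 
for o in brass(S,48)+brass(S,11): print(np.round(o[:3],1),o[3])
E
```

```text
t 34.7 p [462.4  86.7  35.6] F [ 0.3  0.  -1.1] w 0.36733998777114296 ff 59.85290575772524
R [[-1.0, -0.013, 0.001], [-0.013, 1.0, -0.0], [-0.001, -0.0, -1.0]] q [ 0.186  0.083 -0.469  1.018 -0.     0.173]
yaw -179.26 rot tool z -0.06 | then travel cm [-0.7  -0.28  4.36] | travel in present frame [-0.7  -0.28  4.36] tilt corr deg [-0.02  0.04 -0.06]
[286.5 190.    6.5] [448.4  75.4  48. ]
[164.6 164.5   5.1] [ 581.6 -241.1   48. ]
[140.5 150.5   5.1] [ 585.  -338.5   48. ]
[167.3 133.7   4.6] [ 485. -337.   48.]
[228.5 120.   12.7] [ 320.4 -242.3   48. ]
[286.5 190.    6.5] [418.2  54.8  11. ]
[164.6 164.5   5.1] [ 557.6 -276.2   11. ]
[140.5 150.5   5.1] [ 561.1 -378.1   11. ]
[167.3 133.7   4.6] [ 456.6 -376.4   11. ]
[228.5 120.   12.7] [ 284.4 -277.5   11. ]
```

Emit:
servo_tool(
  travel=[
    [-0.5, -0.28, 0],
    [0, 0, 1.5],
    [0, 0, 1.5],
    [0, 0, 1.0],
    [0, 0, 0],
    [0, 0, 0.15],
    [0, 0, 0],
  ],
  rot=[
    [0, 0, 0],
    [0, 0, 0],
    [0, 0, 0],
    [0, 0, 0],
    [0, 0, 0],
    [0, 0, 0],
    [0, 0, 0],
  ],
  gripper=[2.5, 2.5, 2.5, 2.5, 2.5, 2.5, 2.5],
)

```text
clock: 35.33
position: [467.7, 82.6, -6.0]
tool_rot: [-0.015, 3.141, -0.0]
force: [0.7, -0.0, -1.0]
width: 0.376
finger_force: 59.9
```

Emit:
servo_tool(
  travel=[
    [0, 0, 0.15],
    [0, 0, 0],
  ],
  rot=[
    [0, 0, 0],
    [0, 0, 0],
  ],
  gripper=[2.5, 2.5],
)

```text
clock: 35.5
position: [467.8, 83.1, -7.3]
tool_rot: [-0.016, 3.141, 0.0]
force: [0.4, 1.1, -1.5]
width: 0.37
finger_force: 59.9
```

Emit:
servo_tool(
  travel=[
    [0, 0, 0.12],
    [0, 0, 0],
    [-0.2, 0, 0],
    [-0.1, 0, 0],
    [0, 0, 0],
  ],
  rot=[
    [0, 0, 0],
    [0, 0, 0],
    [0, 0, 0],
    [0, 0, 0],
    [0, 0, 0],
  ],
  gripper=[2.5, 2.5, 2.5, 2.5, 2.5],
)

```text
clock: 35.92
position: [470.2, 83.4, -8.3]
tool_rot: [0.017, -3.141, -0.0]
force: [-4.3, 0.3, 7.2]
width: 0.377
finger_force: 60.6
```

Emit:
servo_tool(
  travel=[
    [-0.1, 0, 0],
    [0, 0, 0],
  ],
  rot=[
    [0, 0, 0],
    [0, 0, 0],
  ],
  gripper=[2.5, 2.5],
)

```text
clock: 36.08
position: [471.0, 83.4, -8.3]
tool_rot: [0.017, -3.141, -0.001]
force: [-3.7, 0.3, 6.5]
width: 0.371
finger_force: 60.6
```

Emit:
servo_tool(
  travel=[
    [-0.1, 0, 0],
    [0, 0, 0],
  ],
  rot=[
    [0, 0, 0],
    [0, 0, 0],
  ],
  gripper=[2.5, 2.5],
)

```text
clock: 36.25
position: [472.0, 83.4, -8.3]
tool_rot: [0.017, -3.141, -0.001]
force: [-4.1, -1.1, 6.4]
width: 0.373
finger_force: 60.6
```

Emit:
servo_tool(
  travel=[
    [-0.1, 0, -0.05],
    [0, 0, 0],
  ],
  rot=[
    [0, 0, 0],
    [0, 0, 0],
  ],
  gripper=[2.5, 2.5],
)

```text
clock: 36.42
position: [472.4, 83.4, -8.3]
tool_rot: [0.017, -3.14, -0.001]
force: [-5.4, 0.7, 5.3]
width: 0.372
finger_force: 60.5
```

Emit:
servo_tool(
  travel=[
    [-0.08, 0, 0],
    [0, 0, 0],
  ],
  rot=[
    [0, 0, 0],
    [0, 0, 0],
  ],
  gripper=[2.5, 2.5],
)

```text
clock: 36.58
position: [472.4, 83.4, -8.3]
tool_rot: [0.017, -3.139, -0.001]
force: [-7.5, 0.4, 8.8]
width: 0.373
finger_force: 60.8
```

```bash
python3 - <<'E'
from m import *
st(); S=snap('scene'); P=cloud(S)
h=cv2.cvtColor(S['image'],cv2.COLOR_BGR2HSV); m=cv2.inRange(h,(12,110,50),(32,255,255))>0
m&=(abs(P[...,1]-83)<25)&(P[...,0]>430)&(P[...,0]<500); q=P[m&(P[...,2]>25)]; print(len(q),q[:,0].max() if len(q) else '',np.percentile(q[:,0],[5,50,95]) if len(q) else '')
E
```

```text
t 36.5833 p [472.4  83.4  -8.3] F [-7.5  0.4  8.8] w 0.3732120986682239 ff 60.80190662294626
R [[-1.0, -0.011, -0.003], [-0.011, 1.0, 0.0], [0.003, 0.0, -1.0]] q [ 0.174  0.138 -0.511  0.925  0.001  0.163]
46 489.3376642449968 [462.6211807  482.02336024 488.11428671]
```

Contact: it stalled at x=472.4 with rising force. Release and go for sleeve two at ≈(458,-375.5).

Emit:
servo_tool(
  travel=[
    [0.05, 0, 0],
    [0, 0, 0],
    [0, 0, 0],
    [0, 0, -2],
    [0, 0, -3],
    [0, 0, -2],
    [0, -3, 0],
    [0.2, -4, 0],
    [0.2, -4, 0],
    [0.2, -4, 0],
  ],
  rot=[
    [0, 0, 0],
    [0, 0, 0],
    [0, 0, 0],
    [0, 0, 0],
    [0, 0, 0],
    [0, 0, 0],
    [0, 0, 0],
    [0, 0, 0],
    [0, 0, 0],
    [0, 0, 0],
  ],
  gripper=[4.2, 4.2, 4.2, 4.2, 4.2, 5, 5, 5, 5, 5],
)

```text
clock: 37.47
position: [469.5, -68.2, 61.9]
tool_rot: [-0.019, 3.14, -0.001]
force: [0.9, -0.3, 0.8]
width: 0.586
finger_force: 0.0
```

Emit:
servo_tool(
  travel=[
    [0.2, -4, 0],
    [0.2, -4, 0],
    [0.2, -4, 0],
    [0.2, -4, 0],
    [0.1, -4, 0],
    [0, -4, 0],
    [0, -4, 0],
    [0, -2, 0],
    [0, 0, 0],
    [0, 0, 0],
  ],
  rot=[
    [0, 0, 0],
    [0, 0, 0],
    [0, 0, 0],
    [0, 0, 0],
    [0, 0, 0],
    [0, 0, 0],
    [0, 0, 0],
    [0, 0, 0],
    [0, 0, 0],
    [0, 0, 0],
  ],
  gripper=[5, 5, 5, 5, 5, 5, 5, 5, 5, 5],
)

```text
clock: 38.3
position: [463.2, -368.1, 60.9]
tool_rot: [0.013, -3.141, -0.001]
force: [-0.4, 0.9, 0.2]
width: 0.583
finger_force: 0.0
```

```bash
python3 - <<'E'
from m import *
T=snap('top');S=snap('scene')
for n,s in (('T',T),('S',S)):
    for o in brass(s,11)+[(0,)]+brass(s,21): 
        if len(o)>1: print(n,np.round(o[:3],1),o[3])
    P=cloud(s); m=(P[...,2]>40)&(P[...,2]<66)&(abs(P[...,1])<65)&(P[...,0]<516)&(P[...,0]>470); print('ridge',[np.round(x,1) for x in cv2.minAreaRect(P[m][:,:2].astype(np.float32))])
plan((458.3,-375.5,-22),180.8)
E
```

```text
T [347.2 264.   13.4] [ 283.9 -278.8   11. ]
T [231.1 213.9   5. ] [453.   97.8  11. ]
T [341.8 180.5   5. ] [ 560.9 -274.7   11. ]
T [372.  179.    5.1] [ 564.8 -376.9   11. ]
T [347.2 264.   13.4] [ 283.9 -276.5   21. ]
T [231.1 213.9   5. ] [451.7  97.4  21. ]
T [341.8 180.5   5. ] [ 558.9 -272.5   21. ]
T [372.  179.    5.1] [ 562.8 -374.    21. ]
ridge [array([506.3,  -0.9]), array([13.1, 97.4]), np.float64(1.2)]
S [292.6 200.7   5.6] [439.5  90.8  11. ]
S [164.7 164.5   5.1] [ 557.4 -276.2   11. ]
S [140.4 150.6   5.1] [ 561.6 -377.9   11. ]
S [166.6 134.4   5. ] [ 460.  -375.6   11. ]
S [228.5 120.   12.7] [ 284.4 -277.5   11. ]
S [292.6 200.7   5.6] [447.4  96.   21. ]
S [164.7 164.5   5.1] [ 563.9 -266.7   21. ]
S [140.4 150.6   5.1] [ 568.1 -367.2   21. ]
S [166.6 134.4   5. ] [ 467.6 -364.9   21. ]
S [228.5 120.   12.7] [ 294.2 -268.    21. ]
ridge [array([5.062e+02, 2.000e-01]), array([101.6,  16.3]), np.float64(90.0)]
t 38.4 p [ 463.3 -366.3   61.2] F [0.5 0.5 0.4] w 0.5912388119103581 ff 0.0
R [[-1.0, -0.011, -0.0], [-0.011, 1.0, 0.001], [0.0, 0.001, -1.0]] q [-0.669  0.285 -0.162  1.124  0.    -0.68 ]
yaw -179.38 rot tool z -0.18 | then travel cm [ 0.51 -0.91  8.32] | travel in present frame [ 0.5  -0.92  8.32] tilt corr deg [ 0.04 -0.02 -0.18]
```

The placed sleeve now stands at ≈(451,97), so it was knocked aside. I'll put it back later and pick sleeve two now.

Emit:
servo_tool(
  travel=[
    [0.4, -0.92, 0],
    [0, 0, 2.5],
    [0, 0, 2.5],
    [0, 0, 1.7],
    [0, 0, 1.0],
    [0, 0, 0.6],
    [0, 0, 0],
    [0, 0, 0],
  ],
  rot=[
    [0, 0, 0],
    [0, 0, 0],
    [0, 0, 0],
    [0, 0, 0],
    [0, 0, 0],
    [0, 0, 0],
    [0, 0, 0],
    [0, 0, 0],
  ],
  gripper=[5, 5, 5, 5, 5, 5, 5, 5],
)

```text
clock: 39.07
position: [459.9, -376.2, -20.7]
tool_rot: [-0.018, 3.141, -0.001]
force: [-0.8, 0.7, 0.1]
width: 0.586
finger_force: 0.0
```

Emit:
servo_tool(
  travel=[
    [0, 0, 0],
    [0, 0, 0],
    [0, 0, 0],
    [0, 0, 0],
    [0, 0, 0],
  ],
  rot=[
    [0, 0, 0],
    [0, 0, 0],
    [0, 0, 0],
    [0, 0, 0],
    [0, 0, 0],
  ],
  gripper=[2.5, 2.5, 2.5, 2.5, 2.5],
)

```text
clock: 39.48
position: [460.5, -376.9, -19.8]
tool_rot: [-0.017, 3.139, -0.003]
force: [-0.5, 0.0, 6.1]
width: 0.364
finger_force: 59.9
```

```bash
python3 - <<'E'
from m import *
plan((468,28,38),180.8)
E
```

```text
t 39.4833 p [ 460.5 -376.9  -19.8] F [-0.5  0.   6.1] w 0.36421899528733787 ff 59.914875850081444
R [[-1.0, -0.011, 0.002], [-0.011, 1.0, -0.002], [-0.002, -0.002, -1.0]] q [-0.686  0.343 -0.27   0.954  0.    -0.697]
yaw -179.39 rot tool z -0.19 | then travel cm [-1.32 40.47 -5.78] | travel in present frame [-1.2  40.47 -5.84] tilt corr deg [-0.1   0.13 -0.19]
```

Emit:
servo_tool(
  travel=[
    [0, 0, -1.5],
    [0, 0, -2],
    [0, 0, -2.3],
    [-0.1, 3, 0],
    [-0.1, 4, 0],
    [-0.1, 4, 0],
    [-0.1, 4, 0],
    [-0.1, 4, 0],
    [-0.1, 4, 0],
    [-0.1, 4, 0],
  ],
  rot=[
    [0, 0, 0],
    [0, 0, 0],
    [0, 0, 0],
    [0, 0, 0],
    [0, 0, 0],
    [0, 0, 0],
    [0, 0, 0],
    [0, 0, 0],
    [0, 0, 0],
    [0, 0, 0],
  ],
  gripper=[2.5, 2.5, 2.5, 2.5, 2.5, 2.5, 2.5, 2.5, 2.5, 2.5],
)

```text
clock: 40.32
position: [463.5, -104.5, 37.0]
tool_rot: [-0.016, 3.14, -0.0]
force: [-0.3, 0.9, 0.4]
width: 0.37
finger_force: 59.8
```

Emit:
servo_tool(
  travel=[
    [-0.1, 4, 0],
    [-0.1, 4, 0],
    [-0.1, 3.5, 0],
    [-0.1, 2, 0],
    [0, 0, 0],
    [0, 0, 0],
  ],
  rot=[
    [0, 0, 0],
    [0, 0, 0],
    [0, 0, 0],
    [0, 0, 0],
    [0, 0, 0],
    [0, 0, 0],
  ],
  gripper=[2.5, 2.5, 2.5, 2.5, 2.5, 2.5],
)

```text
clock: 40.82
position: [466.3, 29.9, 36.9]
tool_rot: [-0.021, 3.141, -0.001]
force: [0.5, -0.8, -1.1]
width: 0.368
finger_force: 59.8
```

```bash
python3 - <<'E'
from m import *
plan((469,28,-8.5),180.8)
E
```

```text
t 40.8167 p [466.3  29.9  36.9] F [ 0.5 -0.8 -1.1] w 0.3683026382819838 ff 59.83995594084263
R [[-1.0, -0.013, 0.001], [-0.013, 1.0, -0.0], [-0.001, -0.0, -1.0]] q [ 0.064  0.076 -0.473  1.021 -0.     0.051]
yaw -179.23 rot tool z -0.03 | then travel cm [-0.27 -0.19  4.54] | travel in present frame [-0.26 -0.19  4.54] tilt corr deg [-0.02  0.04 -0.03]
```

Emit:
servo_tool(
  travel=[
    [-0.2, -0.19, 0],
    [0, 0, 1.8],
    [0, 0, 1.8],
    [0, 0, 0.8],
    [0, 0, 0],
    [0, 0, 0.15],
    [0, 0, 0.1],
    [0, 0, 0],
  ],
  rot=[
    [0, 0, 0],
    [0, 0, 0],
    [0, 0, 0],
    [0, 0, 0],
    [0, 0, 0],
    [0, 0, 0],
    [0, 0, 0],
    [0, 0, 0],
  ],
  gripper=[2.5, 2.5, 2.5, 2.5, 2.5, 2.5, 2.5, 2.5],
)

```text
clock: 41.48
position: [468.6, 26.7, -9.5]
tool_rot: [-0.016, 3.141, 0.0]
force: [-0.2, 0.6, -1.1]
width: 0.37
finger_force: 59.9
```

Emit:
servo_tool(
  travel=[
    [-0.15, 0, 0],
    [-0.1, 0, 0],
    [0, 0, 0],
  ],
  rot=[
    [0, 0, 0],
    [0, 0, 0],
    [0, 0, 0],
  ],
  gripper=[2.5, 2.5, 2.5],
)

```text
clock: 41.73
position: [471.3, 27.1, -9.6]
tool_rot: [-0.017, 3.141, 0.0]
force: [-0.9, 0.2, -0.4]
width: 0.361
finger_force: 59.9
```

Emit:
servo_tool(
  travel=[
    [-0.1, 0, 0],
    [0, 0, 0],
  ],
  rot=[
    [0, 0, 0],
    [0, 0, 0],
  ],
  gripper=[2.5, 2.5],
)

```text
clock: 41.9
position: [471.8, 27.2, -9.8]
tool_rot: [-0.017, 3.141, 0.0]
force: [-0.8, -0.4, 2.6]
width: 0.367
finger_force: 60.1
```

Emit:
servo_tool(
  travel=[
    [-0.1, 0, 0],
    [0, 0, 0],
  ],
  rot=[
    [0, 0, 0],
    [0, 0, 0],
  ],
  gripper=[2.5, 2.5],
)

```text
clock: 42.07
position: [472.7, 27.2, -9.8]
tool_rot: [0.017, -3.142, -0.0]
force: [-2.5, 0.9, 3.7]
width: 0.363
finger_force: 60.3
```

Emit:
servo_tool(
  travel=[
    [-0.1, 0, 0],
    [0, 0, 0],
  ],
  rot=[
    [0, 0, 0],
    [0, 0, 0],
  ],
  gripper=[2.5, 2.5],
)

```text
clock: 42.23
position: [473.7, 27.2, -9.8]
tool_rot: [0.017, -3.141, -0.0]
force: [-3.0, -0.2, 5.0]
width: 0.369
finger_force: 60.4
```

Emit:
servo_tool(
  travel=[
    [-0.1, 0, 0],
    [0, 0, 0],
  ],
  rot=[
    [0, 0, 0],
    [0, 0, 0],
  ],
  gripper=[2.5, 2.5],
)

```text
clock: 42.4
position: [474.6, 27.1, -9.8]
tool_rot: [0.017, -3.141, -0.0]
force: [-3.6, 0.2, 6.0]
width: 0.368
finger_force: 60.5
```

Emit:
servo_tool(
  travel=[
    [-0.1, 0, -0.03],
    [0, 0, 0],
  ],
  rot=[
    [0, 0, 0],
    [0, 0, 0],
  ],
  gripper=[2.5, 2.5],
)

```text
clock: 42.57
position: [475.8, 27.1, -9.7]
tool_rot: [-0.017, 3.142, -0.0]
force: [-2.5, -0.0, 2.5]
width: 0.365
finger_force: 60.2
```

Emit:
servo_tool(
  travel=[
    [-0.08, 0, 0],
    [0, 0, 0],
  ],
  rot=[
    [0, 0, 0],
    [0, 0, 0],
  ],
  gripper=[2.5, 2.5],
)

```text
clock: 42.73
position: [475.8, 27.1, -9.8]
tool_rot: [0.017, -3.14, -0.0]
force: [-4.4, -0.9, 6.0]
width: 0.369
finger_force: 60.5
```

```bash
python3 - <<'E'
from m import *
st(); S=snap('scene')
for o in brass(S,21): print(np.round(o[:3],1),o[3])
P=cloud(S); m=(P[...,2]>40)&(P[...,2]<66)&(abs(P[...,1])<65)&(P[...,0]<516)&(P[...,0]>490); print('ridge',[np.round(x,1) for x in cv2.minAreaRect(P[m][:,:2].astype(np.float32))])
E
```

```text
t 42.7333 p [475.8  27.1  -9.8] F [-4.4 -0.9  6. ] w 0.36887831439595414 ff 60.51947794854641
R [[-1.0, -0.011, -0.001], [-0.011, 1.0, 0.0], [0.001, 0.0, -1.0]] q [ 0.057  0.133 -0.521  0.919  0.     0.046]
[292.6 200.8   5.7] [447.9  96.4  21. ]
[164.8 164.5   5. ] [ 563.7 -266.4   21. ]
[140.4 150.6   5.1] [ 568.1 -367.2   21. ]
[228.5 120.   12.7] [ 294.2 -268.    21. ]
ridge [array([502.2,   0.8]), array([ 24. , 101.5]), np.float64(0.3)]
```

Emit:
servo_tool(
  travel=[
    [-0.06, 0, 0],
    [0, 0, 0],
    [0, 0, -0.05],
    [0, 0, 0],
    [0, 0, 0],
    [0, 0, 0],
    [0, 0, -2],
    [0, 0, -3],
    [0, 0, -3],
    [0, 0, 0],
  ],
  rot=[
    [0, 0, 0],
    [0, 0, 0],
    [0, 0, 0],
    [0, 0, 0],
    [0, 0, 0],
    [0, 0, 0],
    [0, 0, 0],
    [0, 0, 0],
    [0, 0, 0],
    [0, 0, 0],
  ],
  gripper=[2.5, 2.5, 4.2, 4.2, 4.2, 4.2, 4.2, 4.5, 5, 5],
)

```text
clock: 43.62
position: [480.7, 27.3, 76.3]
tool_rot: [-0.017, 3.133, 0.001]
force: [1.5, 0.1, 0.5]
width: 0.582
finger_force: 0.0
```

```bash
python3 - <<'E'
from m import *
S=snap('scene')
for o in brass(S,11): print(np.round(o[:3],1),o[3])
P=cloud(S); h=cv2.cvtColor(S['image'],cv2.COLOR_BGR2HSV); b=cv2.inRange(h,(12,110,50),(32,255,255))>0
m=b&(abs(P[...,1]-27)<30)&(P[...,0]>430)&(P[...,0]<505); print(m.sum(),np.percentile(P[m],[5,50,95],axis=0).round(1).tolist())
m=b&(abs(P[...,1]-97)<30)&(P[...,0]>430)&(P[...,0]<505)&(P[...,2]>28); print(m.sum(),np.percentile(P[m],[5,50,95],axis=0).round(1).tolist())
plan((452,96,40),180.8)
E
```

```text
[292.5 201.    5.6] [440.7  91.3  11. ]
[164.7 164.5   5.1] [ 557.4 -276.2   11. ]
[140.7 150.6   4.9] [ 561.2 -377.2   11. ]
[228.5 120.   12.7] [ 284.4 -277.5   11. ]
29 [[462.6, 18.8, 16.7], [476.9, 39.8, 29.0], [484.0, 42.6, 33.0]]
39 [[438.8, 87.1, 28.4], [458.5, 103.2, 31.1], [466.1, 110.2, 33.1]]
t 43.6667 p [479.8  27.3  73.9] F [ 0.  -0.  -0.2] w 0.5878438730260761 ff 0.0
R [[-1.0, -0.011, 0.006], [-0.011, 1.0, 0.0], [-0.006, 0.0, -1.0]] q [ 0.057  0.072 -0.392  1.1    0.     0.046]
yaw -179.39 rot tool z -0.19 | then travel cm [2.68 6.91 3.39] | travel in present frame [2.73 6.9  3.37] tilt corr deg [ 0.02  0.37 -0.19]
```

Sleeve two stands against the bar. Next I'll pick up the knocked one at ≈(450.5,97).

Emit:
servo_tool(
  travel=[
    [1.44, 3.5, 0],
    [1.44, 3.5, 0],
    [0, 0, 0],
    [0, 0, 2.5],
    [0, 0, 2.5],
    [0, 0, 2],
    [0, 0, 1],
    [0, 0, 0.4],
    [0, 0, 0],
    [0, 0, 0],
  ],
  rot=[
    [0, 0, 0],
    [0, 0, 0],
    [0, 0, 0],
    [0, 0, 0],
    [0, 0, 0],
    [0, 0, 0],
    [0, 0, 0],
    [0, 0, 0],
    [0, 0, 0],
    [0, 0, 0],
  ],
  gripper=[5, 5, 5, 5, 5, 5, 5, 5, 5, 5],
)

```text
clock: 44.5
position: [448.0, 96.8, -12.7]
tool_rot: [-0.016, 3.141, 0.0]
force: [0.6, 0.4, -1.3]
width: 0.588
finger_force: 0.0
```

Emit:
servo_tool(
  travel=[
    [0, 0, 0],
    [0, 0, 0],
    [0, 0, 0],
    [0, 0, 0],
    [0, 0, 0],
  ],
  rot=[
    [0, 0, 0],
    [0, 0, 0],
    [0, 0, 0],
    [0, 0, 0],
    [0, 0, 0],
  ],
  gripper=[2.5, 2.5, 2.5, 2.5, 2.5],
)

```text
clock: 44.92
position: [448.8, 97.0, -11.7]
tool_rot: [-0.016, 3.139, 0.001]
force: [-0.7, -0.1, 6.0]
width: 0.382
finger_force: 59.3
```

```bash
python3 - <<'E'
from m import *
plan((469,84,-8),180.8)
E
```

```text
t 44.9167 p [448.8  97.  -11.7] F [-0.7 -0.1  6. ] w 0.381589495495347 ff 59.2814876139164
R [[-1.0, -0.01, 0.003], [-0.01, 1.0, 0.0], [-0.003, 0.0, -1.0]] q [ 0.213  0.1   -0.563  0.905 -0.     0.202]
yaw -179.4 rot tool z -0.2 | then travel cm [-2.   -1.32 -0.37] | travel in present frame [-2.01 -1.32 -0.36] tilt corr deg [ 0.02  0.16 -0.2 ]
```

Emit:
servo_tool(
  travel=[
    [0, 0, -0.4],
    [0, 0, -0.2],
    [-1, -0.65, 0],
    [-1, -0.65, 0],
    [0, 0, 0],
    [0, 0, 0.5],
    [0, 0, 0.07],
    [0, 0, 0],
  ],
  rot=[
    [0, 0, 0],
    [0, 0, 0],
    [0, 0, 0],
    [0, 0, 0],
    [0, 0, 0],
    [0, 0, 0],
    [0, 0, 0],
    [0, 0, 0],
  ],
  gripper=[2.5, 2.5, 2.5, 2.5, 2.5, 2.5, 2.5, 2.5],
)

```text
clock: 45.58
position: [469.3, 83.6, -11.7]
tool_rot: [-0.016, 3.139, -0.001]
force: [-0.6, -1.9, 9.8]
width: 0.377
finger_force: 60.7
```

Emit:
servo_tool(
  travel=[
    [-0.15, 0, 0],
    [-0.1, 0, 0],
    [0, 0, 0],
  ],
  rot=[
    [0, 0, 0],
    [0, 0, 0],
    [0, 0, 0],
  ],
  gripper=[2.5, 2.5, 2.5],
)

```text
clock: 45.83
position: [469.3, 83.6, -11.8]
tool_rot: [0.016, -3.14, 0.001]
force: [-9.7, -2.6, 18.6]
width: 0.378
finger_force: 61.5
```

Emit:
servo_tool(
  travel=[
    [-0.1, 0, 0],
    [0, 0, 0],
  ],
  rot=[
    [0, 0, 0],
    [0, 0, 0],
  ],
  gripper=[2.5, 2.5],
)

```text
clock: 46.0
position: [469.3, 83.6, -11.8]
tool_rot: [0.016, -3.139, 0.001]
force: [-12.5, -2.2, 22.8]
width: 0.38
finger_force: 61.8
```

Emit:
servo_tool(
  travel=[
    [0.35, 0, -0.3],
    [0, 0, 0],
  ],
  rot=[
    [0, 0, 0],
    [0, 0, 0],
  ],
  gripper=[2.5, 2.5],
)

```text
clock: 46.17
position: [467.1, 84.0, -9.9]
tool_rot: [0.017, -3.141, -0.0]
force: [0.2, -0.6, -0.4]
width: 0.378
finger_force: 59.9
```

Emit:
servo_tool(
  travel=[
    [-0.1, 0, 0],
    [0, 0, 0],
  ],
  rot=[
    [0, 0, 0],
    [0, 0, 0],
  ],
  gripper=[2.5, 2.5],
)

```text
clock: 46.33
position: [468.8, 84.0, -10.4]
tool_rot: [0.017, -3.141, 0.0]
force: [0.1, 0.4, -0.7]
width: 0.379
finger_force: 59.9
```

Emit:
servo_tool(
  travel=[
    [-0.1, 0, 0],
    [0, 0, 0],
  ],
  rot=[
    [0, 0, 0],
    [0, 0, 0],
  ],
  gripper=[2.5, 2.5],
)

```text
clock: 46.5
position: [469.8, 84.0, -10.3]
tool_rot: [0.017, -3.141, 0.0]
force: [-0.1, -1.2, -0.5]
width: 0.378
finger_force: 59.9
```

Emit:
servo_tool(
  travel=[
    [-0.1, 0, 0.1],
    [0, 0, 0],
  ],
  rot=[
    [0, 0, 0],
    [0, 0, 0],
  ],
  gripper=[2.5, 2.5],
)

```text
clock: 46.67
position: [470.7, 84.1, -11.3]
tool_rot: [0.017, -3.141, 0.0]
force: [0.6, -0.6, -0.4]
width: 0.372
finger_force: 59.9
```

Emit:
servo_tool(
  travel=[
    [-0.1, 0, 0],
    [0, 0, 0],
  ],
  rot=[
    [0, 0, 0],
    [0, 0, 0],
  ],
  gripper=[2.5, 2.5],
)

```text
clock: 46.83
position: [470.9, 84.1, -11.2]
tool_rot: [0.017, -3.14, -0.0]
force: [-2.8, 0.2, -1.1]
width: 0.377
finger_force: 59.9
```

Emit:
servo_tool(
  travel=[
    [-0.1, 0, 0],
    [0, 0, 0],
  ],
  rot=[
    [0, 0, 0],
    [0, 0, 0],
  ],
  gripper=[2.5, 2.5],
)

```text
clock: 47.0
position: [471.0, 84.1, -11.3]
tool_rot: [0.017, -3.138, -0.0]
force: [-6.1, -0.3, 1.9]
width: 0.375
finger_force: 60.2
```

Emit:
servo_tool(
  travel=[
    [0.03, 0, 0],
    [0, 0, 0],
    [0, 0, 0],
    [0, 0, 0],
    [0, 0, -2],
    [0, 0, -3],
    [0, 0, -3],
    [0, -2, 0],
    [-0.7, -3.5, 0],
    [-0.7, -3.5, 0],
  ],
  rot=[
    [0, 0, 0],
    [0, 0, 0],
    [0, 0, 0],
    [0, 0, 0],
    [0, 0, 0],
    [0, 0, 0],
    [0, 0, 0],
    [0, 0, 0],
    [0, 0, 0],
    [0, 0, 0],
  ],
  gripper=[4.2, 4.2, 4.2, 4.2, 4.2, 4.5, 5, 5, 5, 5],
)

```text
clock: 47.83
position: [488.4, -6.1, 70.3]
tool_rot: [-0.021, 3.139, -0.0]
force: [0.4, 0.2, -0.7]
width: 0.585
finger_force: 0.0
```

Emit:
servo_tool(
  travel=[
    [-1, -3.5, 0],
    [-1, -3.5, 0],
    [-1, -3.5, 0],
    [-1, -3.5, 0],
    [-1, -3.5, 0],
    [-1, -3.5, 0],
    [-1, -3.5, 0],
    [-0.1, -2.5, 0],
    [0, 0, 0],
    [0, 0, 0],
  ],
  rot=[
    [0, 0, 0],
    [0, 0, 0],
    [0, 0, 0],
    [0, 0, 0],
    [0, 0, 0],
    [0, 0, 0],
    [0, 0, 0],
    [0, 0, 0],
    [0, 0, 0],
    [0, 0, 0],
  ],
  gripper=[5, 5, 5, 5, 5, 5, 5, 5, 5, 5],
)

```text
clock: 48.67
position: [561.2, -276.3, 68.6]
tool_rot: [0.013, -3.141, -0.001]
force: [0.1, 0.4, 0.2]
width: 0.586
finger_force: 0.0
```

```bash
python3 - <<'E'
from m import *
T=snap('top');S=snap('scene')
for n,s in (('T',T),('S',S)):
    for o in brass(s,21): print(n,np.round(o[:3],1),o[3])
plan((559.5,-275.8,-22),180.8)
E
```

```text
T [235.  207.1   5. ] [474.2  84.6  21. ]
T [252.2 206.2   5.1] [476.2  27.6  21. ]
S [283.1 203.2   6.1] [470.4  82.3  21. ]
S [266.1 193.4   5.4] [470.5  26.4  21. ]
S [164.3 164.3   5.4] [ 564.  -268.1   21. ]
S [140.4 150.5   5.1] [ 567.9 -367.5   21. ]
S [228.5 119.5  12.7] [ 292.2 -269.8   21. ]
t 48.7667 p [ 561.1 -274.4   69. ] F [-0.6 -0.3 -1.2] w 0.5813278070454203 ff 0.0
R [[-1.0, -0.011, -0.0], [-0.011, 1.0, 0.0], [0.0, 0.0, -1.0]] q [-0.455  0.343 -0.065  1.163  0.    -0.466]
yaw -179.39 rot tool z -0.19 | then travel cm [ 0.16 -0.14  9.1 ] | travel in present frame [ 0.15 -0.14  9.1 ] tilt corr deg [ 0.03 -0.01 -0.19]
```

Both placed sleeves are in place. Next I'll pick up sleeve three here.

Emit:
servo_tool(
  travel=[
    [0.15, -0.14, 0],
    [0, 0, 2.8],
    [0, 0, 2.8],
    [0, 0, 2],
    [0, 0, 1.0],
    [0, 0, 0.4],
    [0, 0, 0],
    [0, 0, 0],
  ],
  rot=[
    [0, 0, 0],
    [0, 0, 0],
    [0, 0, 0],
    [0, 0, 0],
    [0, 0, 0],
    [0, 0, 0],
    [0, 0, 0],
    [0, 0, 0],
  ],
  gripper=[5, 5, 5, 5, 5, 5, 5, 5],
)

```text
clock: 49.43
position: [560.5, -276.3, -19.7]
tool_rot: [-0.018, 3.14, -0.001]
force: [0.3, -0.6, -0.1]
width: 0.585
finger_force: 0.0
```

Emit:
servo_tool(
  travel=[
    [0, 0, 0],
    [0, 0, 0],
    [0, 0, 0],
    [0, 0, 0],
    [0, 0, 0],
  ],
  rot=[
    [0, 0, 0],
    [0, 0, 0],
    [0, 0, 0],
    [0, 0, 0],
    [0, 0, 0],
  ],
  gripper=[2.5, 2.5, 2.5, 2.5, 2.5],
)

```text
clock: 49.85
position: [561.0, -277.0, -18.9]
tool_rot: [-0.017, 3.138, -0.002]
force: [0.2, 1.1, 6.5]
width: 0.363
finger_force: 60.1
```

```bash
python3 - <<'E'
from m import *
plan((468,-28.5,38),180.8)
E
```

```text
t 49.85 p [ 561.  -277.   -18.9] F [0.2 1.1 6.5] w 0.36307369323512556 ff 60.1468273345381
R [[-1.0, -0.011, 0.003], [-0.011, 1.0, -0.001], [-0.003, -0.001, -1.0]] q [-0.459  0.395 -0.193  0.979  0.    -0.469]
yaw -179.39 rot tool z -0.19 | then travel cm [ 8.96 24.97 -5.69] | travel in present frame [ 9.02 24.94 -5.75] tilt corr deg [-0.07  0.18 -0.19]
```

Emit:
servo_tool(
  travel=[
    [0, 0, -1.8],
    [0, 0, -2],
    [0, 0, -2],
    [1.5, 2, 0],
    [1.8, 3.5, 0],
    [1.8, 3.5, 0],
    [1.8, 3.5, 0],
    [1.3, 3.5, 0],
    [0.7, 3.5, 0],
    [0.1, 3, 0],
  ],
  rot=[
    [0, 0, 0],
    [0, 0, 0],
    [0, 0, 0],
    [0, 0, 0],
    [0, 0, 0],
    [0, 0, 0],
    [0, 0, 0],
    [0, 0, 0],
    [0, 0, 0],
    [0, 0, 0],
  ],
  gripper=[2.5, 2.5, 2.5, 2.5, 2.5, 2.5, 2.5, 2.5, 2.5, 2.5],
)

```text
clock: 50.68
position: [465.5, -50.7, 37.6]
tool_rot: [-0.016, 3.142, 0.0]
force: [0.7, 0.2, -0.9]
width: 0.361
finger_force: 59.7
```

Emit:
servo_tool(
  travel=[
    [0, 2.4, 0],
    [0, 0, 0],
    [0, 0, 0],
  ],
  rot=[
    [0, 0, 0],
    [0, 0, 0],
    [0, 0, 0],
  ],
  gripper=[2.5, 2.5, 2.5],
)

```text
clock: 50.93
position: [467.3, -27.5, 37.7]
tool_rot: [-0.021, 3.14, -0.001]
force: [-0.0, 0.1, -0.6]
width: 0.363
finger_force: 59.8
```

```bash
python3 - <<'E'
from m import *
plan((469.5,-28.5,-8.9),180.8)
E
```

```text
t 50.9333 p [467.3 -27.5  37.7] F [-0.   0.1 -0.6] w 0.3631058153416116 ff 59.790805941447616
R [[-1.0, -0.013, 0.001], [-0.013, 1.0, -0.0], [-0.001, -0.0, -1.0]] q [-0.059  0.077 -0.471  1.022 -0.    -0.072]
yaw -179.25 rot tool z -0.05 | then travel cm [-0.22 -0.11  4.66] | travel in present frame [-0.22 -0.11  4.66] tilt corr deg [-0.02  0.06 -0.05]
```

Emit:
servo_tool(
  travel=[
    [-0.15, -0.16, 0],
    [0, 0, 1.8],
    [0, 0, 1.8],
    [0, 0, 0.8],
    [0, 0, 0],
    [0, 0, 0.15],
    [0, 0, 0.03],
    [0, 0, 0],
  ],
  rot=[
    [0, 0, 0],
    [0, 0, 0],
    [0, 0, 0],
    [0, 0, 0],
    [0, 0, 0],
    [0, 0, 0],
    [0, 0, 0],
    [0, 0, 0],
  ],
  gripper=[2.5, 2.5, 2.5, 2.5, 2.5, 2.5, 2.5, 2.5],
)

```text
clock: 51.6
position: [468.9, -30.4, -8.4]
tool_rot: [-0.015, 3.141, -0.0]
force: [0.1, -0.1, -0.1]
width: 0.36
finger_force: 59.9
```

Emit:
servo_tool(
  travel=[
    [-0.15, 0, 0],
    [-0.1, 0, 0],
    [0, 0, 0],
  ],
  rot=[
    [0, 0, 0],
    [0, 0, 0],
    [0, 0, 0],
  ],
  gripper=[2.5, 2.5, 2.5],
)

```text
clock: 51.85
position: [471.6, -30.0, -8.4]
tool_rot: [-0.017, 3.141, -0.0]
force: [0.2, -0.0, -0.3]
width: 0.364
finger_force: 59.9
```

Emit:
servo_tool(
  travel=[
    [-0.1, 0, 0],
    [0, 0, 0],
  ],
  rot=[
    [0, 0, 0],
    [0, 0, 0],
  ],
  gripper=[2.5, 2.5],
)

```text
clock: 52.02
position: [472.3, -29.9, -8.6]
tool_rot: [-0.017, 3.141, -0.0]
force: [0.7, -0.1, -1.3]
width: 0.362
finger_force: 59.9
```

Emit:
servo_tool(
  travel=[
    [-0.1, 0, 0],
    [0, 0, 0],
  ],
  rot=[
    [0, 0, 0],
    [0, 0, 0],
  ],
  gripper=[2.5, 2.5],
)

```text
clock: 52.18
position: [473.3, -29.8, -8.6]
tool_rot: [-0.017, 3.141, -0.0]
force: [0.8, -0.9, -1.1]
width: 0.363
finger_force: 59.9
```

Emit:
servo_tool(
  travel=[
    [-0.1, 0, 0],
    [0, 0, 0],
  ],
  rot=[
    [0, 0, 0],
    [0, 0, 0],
  ],
  gripper=[2.5, 2.5],
)

```text
clock: 52.35
position: [474.2, -29.9, -8.7]
tool_rot: [-0.017, 3.141, -0.0]
force: [1.0, 0.0, -1.3]
width: 0.364
finger_force: 59.9
```

Emit:
servo_tool(
  travel=[
    [-0.1, 0, 0],
    [0, 0, 0],
  ],
  rot=[
    [0, 0, 0],
    [0, 0, 0],
  ],
  gripper=[2.5, 2.5],
)

```text
clock: 52.52
position: [475.3, -29.9, -8.7]
tool_rot: [-0.017, 3.141, -0.0]
force: [-1.0, -0.2, -1.0]
width: 0.362
finger_force: 59.9
```

Emit:
servo_tool(
  travel=[
    [-0.1, 0, 0],
    [0, 0, 0],
  ],
  rot=[
    [0, 0, 0],
    [0, 0, 0],
  ],
  gripper=[2.5, 2.5],
)

```text
clock: 52.68
position: [476.3, -29.9, -8.7]
tool_rot: [-0.017, 3.141, 0.0]
force: [0.4, 0.4, -1.0]
width: 0.365
finger_force: 59.9
```

Emit:
servo_tool(
  travel=[
    [-0.1, 0, 0],
    [0, 0, 0],
  ],
  rot=[
    [0, 0, 0],
    [0, 0, 0],
  ],
  gripper=[2.5, 2.5],
)

```text
clock: 52.85
position: [476.9, -29.8, -8.8]
tool_rot: [0.017, -3.141, -0.0]
force: [-0.7, 0.0, -0.3]
width: 0.36
finger_force: 59.9
```

Emit:
servo_tool(
  travel=[
    [-0.1, 0, 0],
    [0, 0, 0],
  ],
  rot=[
    [0, 0, 0],
    [0, 0, 0],
  ],
  gripper=[2.5, 2.5],
)

```text
clock: 53.02
position: [476.9, -29.9, -8.9]
tool_rot: [0.017, -3.139, 0.0]
force: [-4.2, -0.3, 2.9]
width: 0.364
finger_force: 60.3
```

```bash
python3 - <<'E'
from m import *
st(); S=snap('scene')
for o in brass(S,21): print(np.round(o[:3],1),o[3])
E
```

```text
t 53.0167 p [476.9 -29.9  -8.9] F [-4.2 -0.3  2.9] w 0.3638772535845014 ff 60.2677593100816
R [[-1.0, -0.011, -0.002], [-0.011, 1.0, -0.0], [0.002, -0.0, -1.0]] q [-0.062  0.135 -0.516  0.922 -0.    -0.073]
[282.9 203.3   6.1] [470.8  82.2  21. ]
[265.5 193.7   5.9] [472.5  25.8  21. ]
[140.4 150.5   5. ] [ 567.8 -367.7   21. ]
[225.  120.3   9.2] [ 302.2 -275.5   21. ]
```

Emit:
servo_tool(
  travel=[
    [0.03, 0, 0],
    [0, 0, 0],
    [0, 0, 0],
    [0, 0, 0],
    [0, 0, -2],
    [0, 0, -3],
    [0, 0, -3],
    [0, -2, 0],
    [-0.2, -3.5, 0],
    [-0.5, -3.5, 0],
  ],
  rot=[
    [0, 0, 0],
    [0, 0, 0],
    [0, 0, 0],
    [0, 0, 0],
    [0, 0, 0],
    [0, 0, 0],
    [0, 0, 0],
    [0, 0, 0],
    [0, 0, 0],
    [0, 0, 0],
  ],
  gripper=[4.1, 4.1, 4.1, 4.1, 4.1, 4.5, 5, 5, 5, 5],
)

```text
clock: 53.9
position: [486.4, -120.2, 72.5]
tool_rot: [-0.021, 3.139, -0.001]
force: [1.7, 1.3, 0.1]
width: 0.586
finger_force: 0.0
```

Emit:
servo_tool(
  travel=[
    [-1.1, -3.5, 0],
    [-1.1, -3.5, 0],
    [-1.1, -3.5, 0],
    [-1.1, -3.5, 0],
    [-1.1, -3.5, 0],
    [-1.1, -3.5, 0],
    [-1, -3.5, 0],
    [0, -1.4, 0],
    [0, 0, 0],
    [0, 0, 0],
  ],
  rot=[
    [0, 0, 0],
    [0, 0, 0],
    [0, 0, 0],
    [0, 0, 0],
    [0, 0, 0],
    [0, 0, 0],
    [0, 0, 0],
    [0, 0, 0],
    [0, 0, 0],
    [0, 0, 0],
  ],
  gripper=[5, 5, 5, 5, 5, 5, 5, 5, 5, 5],
)

```text
clock: 54.73
position: [564.1, -378.2, 70.6]
tool_rot: [0.015, -3.141, -0.002]
force: [-0.2, 0.3, -0.5]
width: 0.585
finger_force: 0.0
```

```bash
python3 - <<'E'
from m import *
T=snap('top');S=snap('scene')
for n,s in (('T',T),('S',S)):
    for o in brass(s,21): print(n,np.round(o[:3],1),o[3])
plan((563.5,-377.5,-22),180.8)
E
```

```text
T [339.5 259.5   8.7] [ 298.6 -252.1   21. ]
T [235.  207.1   5. ] [474.2  84.6  21. ]
T [252.2 206.2   5.1] [476.2  27.6  21. ]
T [269.6 205.7   4.9] [477.4 -29.8  21. ]
S [283.2 202.8   5.9] [468.9  81.7  21. ]
S [266.1 193.4   5.4] [470.5  26.4  21. ]
S [249.4 182.9   4.8] [468.6 -33.4  21. ]
S [140.  150.6   5.4] [ 568.7 -368.3   21. ]
S [228.5 120.   12.7] [ 294.2 -268.    21. ]
t 54.8333 p [ 564.2 -376.7   71.3] F [-0.3  0.2  0.7] w 0.5857941435580836 ff 0.0
R [[-1.0, -0.011, -0.0], [-0.011, 1.0, 0.001], [0.0, 0.001, -1.0]] q [-0.589  0.444  0.086  1.214  0.    -0.6  ]
yaw -179.35 rot tool z -0.15 | then travel cm [ 0.07 -0.08  9.33] | travel in present frame [ 0.07 -0.09  9.33] tilt corr deg [ 0.04 -0.02 -0.15]
```

Three sleeves are placed; on to the fourth.

Emit:
servo_tool(
  travel=[
    [0.05, -0.09, 0],
    [0, 0, 2.8],
    [0, 0, 2.8],
    [0, 0, 2],
    [0, 0, 1.0],
    [0, 0, 0.6],
    [0, 0, 0],
    [0, 0, 0],
  ],
  rot=[
    [0, 0, 0],
    [0, 0, 0],
    [0, 0, 0],
    [0, 0, 0],
    [0, 0, 0],
    [0, 0, 0],
    [0, 0, 0],
    [0, 0, 0],
  ],
  gripper=[5, 5, 5, 5, 5, 5, 5, 5],
)

```text
clock: 55.5
position: [564.6, -378.8, -19.5]
tool_rot: [-0.018, 3.14, -0.001]
force: [-0.0, -0.0, 0.3]
width: 0.586
finger_force: 0.0
```

Emit:
servo_tool(
  travel=[
    [0, 0, 0],
    [0, 0, 0],
    [0, 0, 0],
    [0, 0, 0],
    [0, 0, 0],
  ],
  rot=[
    [0, 0, 0],
    [0, 0, 0],
    [0, 0, 0],
    [0, 0, 0],
    [0, 0, 0],
  ],
  gripper=[2.5, 2.5, 2.5, 2.5, 2.5],
)

```text
clock: 55.92
position: [565.3, -379.5, -18.5]
tool_rot: [-0.017, 3.138, -0.003]
force: [-1.0, 1.1, 6.3]
width: 0.369
finger_force: 59.5
```

```bash
python3 - <<'E'
from m import *
plan((469,-86,38),180.8)
E
```

```text
t 55.9167 p [ 565.3 -379.5  -18.5] F [-1.   1.1  6.3] w 0.3693366405901102 ff 59.45160739123821
R [[-1.0, -0.011, 0.003], [-0.011, 1.0, -0.002], [-0.003, -0.002, -1.0]] q [-0.591  0.491 -0.045  1.032  0.    -0.602]
yaw -179.39 rot tool z -0.19 | then travel cm [ 9.21 29.48 -5.65] | travel in present frame [ 9.29 29.44 -5.72] tilt corr deg [-0.09  0.17 -0.19]
```

Emit:
servo_tool(
  travel=[
    [0, 0, -1.8],
    [0, 0, -2],
    [0, 0, -2],
    [1.2, 2, 0],
    [1.5, 3.5, 0],
    [1.5, 3.5, 0],
    [1.5, 3.5, 0],
    [1.3, 3.5, 0],
    [1.2, 3.5, 0],
    [0.7, 3.5, 0],
  ],
  rot=[
    [0, 0, 0],
    [0, 0, 0],
    [0, 0, 0],
    [0, 0, 0],
    [0, 0, 0],
    [0, 0, 0],
    [0, 0, 0],
    [0, 0, 0],
    [0, 0, 0],
    [0, 0, 0],
  ],
  gripper=[2.5, 2.5, 2.5, 2.5, 2.5, 2.5, 2.5, 2.5, 2.5, 2.5],
)

```text
clock: 56.75
position: [471.2, -148.5, 37.8]
tool_rot: [-0.015, 3.141, -0.0]
force: [1.3, 0.0, -0.2]
width: 0.367
finger_force: 59.8
```

Emit:
servo_tool(
  travel=[
    [0.3, 3.5, 0],
    [0, 2.5, 0],
    [0, 0.4, 0],
    [0, 0, 0],
    [0, 0, 0],
  ],
  rot=[
    [0, 0, 0],
    [0, 0, 0],
    [0, 0, 0],
    [0, 0, 0],
    [0, 0, 0],
  ],
  gripper=[2.5, 2.5, 2.5, 2.5, 2.5],
)

```text
clock: 57.17
position: [469.4, -86.1, 37.8]
tool_rot: [-0.018, 3.14, -0.001]
force: [-0.1, -0.2, -0.1]
width: 0.371
finger_force: 59.8
```

```bash
python3 - <<'E'
from m import *
plan((471,-87,-8.3),180.8)
E
```

```text
t 57.1667 p [469.4 -86.1  37.8] F [-0.1 -0.2 -0.1] w 0.37101209787717154 ff 59.83648382127285
R [[-1.0, -0.011, 0.001], [-0.011, 1.0, -0.001], [-0.001, -0.001, -1.0]] q [-0.181  0.093 -0.452  1.024 -0.    -0.192]
yaw -179.36 rot tool z -0.16 | then travel cm [-0.16 -0.09  4.61] | travel in present frame [-0.15 -0.09  4.61] tilt corr deg [-0.04  0.06 -0.16]
```

Emit:
servo_tool(
  travel=[
    [-0.15, -0.05, 0],
    [0, 0, 1.8],
    [0, 0, 1.8],
    [0, 0, 0.8],
    [0, 0, 0],
    [0, 0, 0.15],
    [0, 0, 0.05],
    [0, 0, 0],
  ],
  rot=[
    [0, 0, 0],
    [0, 0, 0],
    [0, 0, 0],
    [0, 0, 0],
    [0, 0, 0],
    [0, 0, 0],
    [0, 0, 0],
    [0, 0, 0],
  ],
  gripper=[2.5, 2.5, 2.5, 2.5, 2.5, 2.5, 2.5, 2.5],
)

```text
clock: 57.83
position: [470.7, -86.9, -8.4]
tool_rot: [-0.015, 3.141, -0.0]
force: [-0.0, -0.2, -0.3]
width: 0.368
finger_force: 59.9
```

Emit:
servo_tool(
  travel=[
    [-0.15, 0, 0],
    [-0.1, 0, 0],
    [0, 0, 0],
  ],
  rot=[
    [0, 0, 0],
    [0, 0, 0],
    [0, 0, 0],
  ],
  gripper=[2.5, 2.5, 2.5],
)

```text
clock: 58.08
position: [473.4, -86.4, -8.5]
tool_rot: [-0.017, 3.141, -0.0]
force: [0.1, -0.4, -0.1]
width: 0.371
finger_force: 60.0
```

Emit:
servo_tool(
  travel=[
    [-0.1, 0, 0],
    [0, 0, 0],
  ],
  rot=[
    [0, 0, 0],
    [0, 0, 0],
  ],
  gripper=[2.5, 2.5],
)

```text
clock: 58.25
position: [474.1, -86.3, -8.5]
tool_rot: [-0.017, 3.141, -0.0]
force: [-1.6, 1.0, 2.7]
width: 0.371
finger_force: 60.2
```

Emit:
servo_tool(
  travel=[
    [-0.1, 0, 0],
    [0, 0, 0],
  ],
  rot=[
    [0, 0, 0],
    [0, 0, 0],
  ],
  gripper=[2.5, 2.5],
)

```text
clock: 58.42
position: [474.9, -86.2, -8.5]
tool_rot: [0.017, -3.142, 0.0]
force: [-3.0, -0.2, 5.2]
width: 0.368
finger_force: 60.4
```

Emit:
servo_tool(
  travel=[
    [-0.1, 0, -0.04],
    [0, 0, 0],
  ],
  rot=[
    [0, 0, 0],
    [0, 0, 0],
  ],
  gripper=[2.5, 2.5],
)

```text
clock: 58.58
position: [476.3, -86.2, -8.4]
tool_rot: [-0.017, 3.141, 0.0]
force: [0.0, -0.5, -0.2]
width: 0.367
finger_force: 59.8
```

Emit:
servo_tool(
  travel=[
    [-0.1, 0, 0],
    [0, 0, 0],
  ],
  rot=[
    [0, 0, 0],
    [0, 0, 0],
  ],
  gripper=[2.5, 2.5],
)

```text
clock: 58.75
position: [477.1, -86.2, -8.5]
tool_rot: [-0.017, 3.141, 0.0]
force: [0.4, -0.0, -1.1]
width: 0.374
finger_force: 59.9
```

Emit:
servo_tool(
  travel=[
    [-0.08, 0, 0],
    [0, 0, 0],
  ],
  rot=[
    [0, 0, 0],
    [0, 0, 0],
  ],
  gripper=[2.5, 2.5],
)

```text
clock: 58.92
position: [477.6, -86.2, -8.4]
tool_rot: [0.017, -3.141, -0.0]
force: [-0.7, 0.6, -0.5]
width: 0.367
finger_force: 60.0
```

Emit:
servo_tool(
  travel=[
    [-0.08, 0, 0],
    [0, 0, 0],
  ],
  rot=[
    [0, 0, 0],
    [0, 0, 0],
  ],
  gripper=[2.5, 2.5],
)

```text
clock: 59.08
position: [477.7, -86.2, -8.5]
tool_rot: [0.017, -3.14, -0.0]
force: [-4.6, -0.2, 2.4]
width: 0.368
finger_force: 60.2
```

Emit:
servo_tool(
  travel=[
    [-0.04, 0, 0],
    [0, 0, 0],
  ],
  rot=[
    [0, 0, 0],
    [0, 0, 0],
  ],
  gripper=[2.5, 2.5],
)

```text
clock: 59.25
position: [477.7, -86.2, -8.5]
tool_rot: [0.016, -3.139, 0.0]
force: [-6.2, -0.3, 3.7]
width: 0.369
finger_force: 60.3
```

Contact at x=477.7. Release, withdraw up and to the right, then inspect.

Emit:
servo_tool(
  travel=[
    [0.03, 0, 0],
    [0, 0, 0],
    [0, 0, 0],
    [0, 0, 0],
    [0, 0, -2],
    [0, 0, -3],
    [0, 0, -4],
    [0, -3, 0],
    [1, -4, 0],
    [1, -4, 0],
  ],
  rot=[
    [0, 0, 0],
    [0, 0, 0],
    [0, 0, 0],
    [0, 0, 0],
    [0, 0, 0],
    [0, 0, 0],
    [0, 0, 0],
    [0, 0, 0],
    [0, 0, 0],
    [0, 0, 0],
  ],
  gripper=[4.1, 4.1, 4.1, 4.1, 4.1, 4.5, 5, 5, 5, 5],
)

```text
clock: 60.08
position: [460.9, -197.4, 82.9]
tool_rot: [-0.022, 3.139, -0.002]
force: [0.8, -0.2, 0.2]
width: 0.583
finger_force: 0.0
```

Emit:
servo_tool(
  travel=[
    [1, -4, 0],
    [1, -4, 0],
    [1, -4, 0],
    [1, -4, 0],
    [1, -3, 0],
    [0, 0, 0],
    [0, 0, 0],
  ],
  rot=[
    [0, 0, 0],
    [0, 0, 0],
    [0, 0, 0],
    [0, 0, 0],
    [0, 0, 0],
    [0, 0, 0],
    [0, 0, 0],
  ],
  gripper=[5, 5, 5, 5, 5, 5, 5],
)

```text
clock: 60.67
position: [411.2, -388.6, 81.3]
tool_rot: [-0.012, 3.141, 0.0]
force: [-0.5, 0.7, 1.0]
width: 0.591
finger_force: 0.0
```

```bash
python3 - <<'E'
from se import *
T,S=se()
s2=T['image'][170:230,215:305]; a=cv2.resize(s2,(450,300),interpolation=cv2.INTER_CUBIC)
b=cv2.resize(S['image'][155:235,180:320],(525,300),interpolation=cv2.INTER_CUBIC)
im=np.zeros((600,525,3),np.uint8); im[:300,:450]=a; im[300:]=b; cv2.imwrite('pics/c7.png',np.clip(im*1.6,0,255).astype(np.uint8))
E
```

```text
T ridge [array([492.9,  -0.6]), array([96.8, 37.2]), np.float64(89.1)]
T [347.7 264.3  13.8] [ 282.9 -280.3   11. ]
T [235.  207.1   5. ] [475.6  84.9  11. ]
T [252.2 206.2   5.1] [477.6  27.5  11. ]
T [286.7 205.5   5.1] [478.6 -86.9  11. ]
T [269.6 205.6   5.1] [479.1 -30.1  11. ]
S ridge [array([5.069e+02, 4.000e-01]), array([ 15.6, 101.8]), np.float64(1.5)]
S [283.  203.    5.8] [462.2  76.4  11. ]
S [266.  193.5   5.4] [463.5  20.3  11. ]
S [249.4 182.9   4.8] [461.  -40.1  11. ]
S [233.3 174.5   5. ] [463.9 -96.5  11. ]
S [228.5 120.   12.7] [ 284.4 -277.5   11. ]
T near edge L c [490.7 -87.5] yaw(deg) of +y dir 0.39 res 4.4
T far/face L c [523.  -66.5] yaw(deg) of +y dir -0.25 res 0.1
T near edge R c [487.3  86.5] yaw(deg) of +y dir -0.46 res 3.3
T far/face R c [521.4  68.5] yaw(deg) of +y dir -0.65 res 0.1
```

View pics/c7.png

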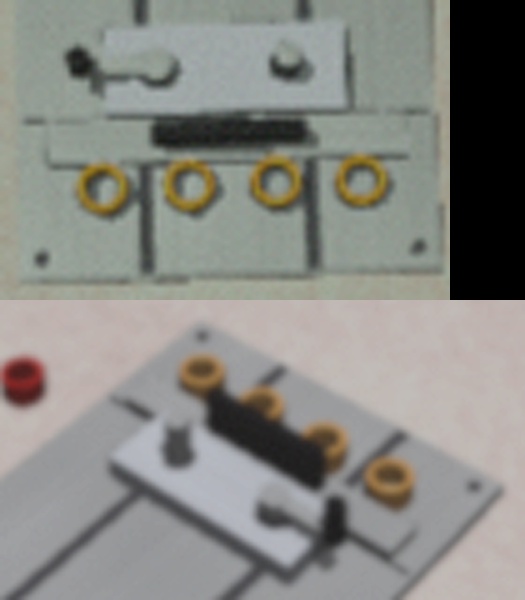

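The final picture shows the lever locked to the left, the block face on the strokes and the straightedge flush and centred. All four brass sleeves stand along its near side, in one row at (103,187), (190,186), (276,182) and (362,180).

```bash
python3 -c "
from bench import r
print(r.job_done())"
```

```text
the job is handed in; nothing more can be done
None
```

The job is handed in: the stop block is on the scribed line and locked, the straightedge is flush and centred, and all four brass sleeves stand along its near side; sleeve contact was judged from push force and pictures, not measured directly.

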